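# Store polished steel sections under dry nitrogen

## Task

Put the polished steel sections away in the dry-nitrogen box: open its lid, stand every section that is on the bench in the box, polished face up, one to a compartment and flat on the floor, and shut the lid fully. With the lid shut, turn the vent knob to its mark; only after that turn the regulator knob to its set-point mark, and last slide the lock hood fully home over the regulator knob. Leave the sample jars where they are.

Things in the scene. Friction and masses are not known exactly. Their poses are not given: they have to be found in the camera images.
- dry_box: White open-topped box fixed to the bench, left or right of the sections: 117 (x) x 300 (y) x 62 mm high, walls 6 mm, inner floor 12 mm above the bench. Ribs along x, 4 mm thick, 10 mm above the floor, at y = -66, 0, 66 mm part it into four compartments with middles at y = -99, -33, 33, 99 mm, x = 0. Origin: centre of underside; x from front to the lid's hinge, z up; yaw up to 0.15 rad.
- lid_handle (a point): Middle of the lid's handle: a straight round black bar 12 mm thick, 120 mm long, along the box's y, on two end posts, its centre 40 mm above the lid's upper face and 19 mm back from the lid's front edge; 98 mm in front of the hinge line and 48 mm above it when shut. Moves and turns with the lid.
- lid_hinge (a point): Middle of the lid's hinge line (along the box's y), at the top of the box's far wall. Fixed; axes as the box's.
- lid (a joint): Angle of the clear flat lid (117 x 300 x 8 mm, about 0.4 kg), hinged on the far rim: 0 shut, grows as the front edge rises, up to 1.8 rad (leaning back past upright). The hinge is stiff: the lid stays wherever it is left; about 5 N at the handle moves it.
- gas_panel: Grey block fixed to the bench on the other side of the sections: 170 (x) x 290 (y) mm, top face (deck) 50 mm above the bench. Origin: on its underside below the regulator's axis; z up; yaw up to 0.15 rad. On the deck along y: lock hood parked at -95 mm, regulator knob at 0, vent knob at +100 mm; a flat gauge 10 mm high at x = 68, y = 100 mm.
- regulator (a joint): Regulator knob, axis vertical: black skirt of 28 mm radius, 12 mm high, with an upright grip bar 46 x 14 mm, its top 39 mm above the deck. A white pointer line runs along one half of the bar to the skirt's edge. 0 to 4.7 rad, growing clockwise seen from above; at 0 the pointer points to the panel's -x (and the bar lies along x). Friction 0.06 N m; stays where left.
- reg_grip (a point): On the regulator knob's axis, 32 mm above the deck, the height to grip its bar. Fixed to the panel; axes as the panel's.
- reg_pointer (a point): Outer end of the regulator knob's white pointer line, 28 mm from the knob's axis. Turns with the knob.
- reg_mark (a point): Inner tip of the set-point mark of the regulator: a small flat white wedge, 8 mm wide, on the deck beside the skirt, pointing at the knob, 32 mm from the knob's axis. It is clipped at a different place of the scale in each start (1.0 to 2.6 rad clockwise from the panel's -x) and cannot be moved by the robot.
- vent (a joint): Vent knob, axis vertical: as the regulator knob, with a skirt of 26 mm radius and a grip bar 40 x 14 mm, its top 39 mm above the deck. 0 to 1.7 rad, growing counter-clockwise seen from above; at 0 the white pointer points to the panel's -x (and the bar lies along x). Friction 0.06 N m; stays where left.
- vent_grip (a point): On the vent knob's axis, 32 mm above the deck, the height to grip its bar. Fixed to the panel; axes as the panel's.
- vent_pointer (a point): Outer end of the vent knob's white pointer line, 26 mm from the knob's axis. Turns with the knob.
- vent_mark (a point): Inner tip of the vent's mark: a small flat white wedge, 8 mm wide, fixed on the deck, pointing at the knob, 30 mm from the knob's axis (at vent = 1.1 rad).
- lock (a joint): Lock hood of the regulator: two aluminium cheeks and a clear roof, 92 (x) x 78 (y) mm, roof 48 mm above the deck, open at both ends, sliding on rails along the panel's +y. 0: drawn back clear of the knob (starts at 0 to 15 mm); 0.095 m: fully home against its stop, the knob under it. Sliding friction 1.5 N.
- lock_fin (a point): Grip fin on top of the lock hood: upright black fin 50 mm long (along the panel's y), 12 mm thick, 30 mm high, from 48 to 78 mm above the deck. The point is in the fin, 70 mm above the deck, at its middle. Axes as the panel's.
- section0: Polished steel section, a plain block 62 (x) x 34 (y) x 38 mm high, about 0.6 kg, bright polished face up. Origin: centre of its underside, z up. Lies on the bench between box and panel; may be absent.
- section1: Polished steel section with round ends, 70 (x) x 34 (y) x 38 mm high, about 0.56 kg; straight sides over the middle 36 mm. Origin: centre of its underside. May be absent.
- section2: Polished steel section of H outline seen from above, 64 (x) x 34 (y) x 38 mm high, two bars 10 mm thick along x joined in the middle, about 0.43 kg. Origin: centre of its underside. May be absent.
- section3: Polished steel section of cross outline seen from above, 70 (x) x 34 (y) x 38 mm high: a bar 20 mm wide along x with a middle part 30 mm long and 34 mm wide, about 0.5 kg. Origin: centre of its underside. May be absent.
- jar0: Closed amber sample jar with red lid, 65 mm across, 70 mm high, behind the sections; a bystander. Origin: centre of its underside.
- jar1: Another such jar near the robot's right; a bystander.
- jar2: Another such jar near the robot's left; a bystander.
There are look-alikes about, which are no part of the job. Leave any yellow look-alike of the section2 alone.

How it is judged (in metres and radians):
On the way, in this order (a step that is already met when the one before it is completed fails the run):
1. every section present lies flat in a compartment of the box (z of section0 in the frame of dry_box between 0.007 and 0.017 m and angle between each of section0, section1, section2, section3's own z axis and vertical below 0.1 rad and x of section0 in the frame of dry_box between -0.06 and 0.06 m and y of section0 in the frame of dry_box between -0.15 and 0.15 m and z of section1 in the frame of dry_box between 0.007 and 0.017 m and x of section1 in the frame of dry_box between -0.06 and 0.06 m and y of section1 in the frame of dry_box between -0.15 and 0.15 m and z of section2 in the frame of dry_box between 0.007 and 0.017 m and x of section2 in the frame of dry_box between -0.06 and 0.06 m and y of section2 in the frame of dry_box between -0.15 and 0.15 m and z of section3 in the frame of dry_box between 0.007 and 0.017 m and x of section3 in the frame of dry_box between -0.06 and 0.06 m and y of section3 in the frame of dry_box between -0.15 and 0.15 m and linear speed of each of section0, section1, section2, section3 below 0.03 m/s), for 0.2 s.
2. the lid is shut and the vent knob stands at its mark (value of joint lid below 0.04 rad and horizontal distance between vent_pointer and vent_mark below 0.0057 m and velocity of joint vent between -0.1 and 0.1 rad/s), for 0.3 s.
3. the regulator knob stands at its set-point mark, the lock hood still drawn back (value of joint lid below 0.04 rad and horizontal distance between vent_pointer and vent_mark below 0.0057 m and horizontal distance between reg_pointer and reg_mark below 0.006 m and value of joint lock below 0.04 m and velocity of joint regulator between -0.1 and 0.1 rad/s), for 0.3 s.
4. the lock hood is fully home over the regulator knob (value of joint lock above 0.091 m and horizontal distance between reg_pointer and reg_mark below 0.006 m), for 0.2 s.
At the end, for the whole second after the job is handed in: Every section present lies flat on the floor of a compartment, polished face up (within 0.1 rad), at rest; lid shut (below 0.04 rad); vent and regulator pointers within about 8 degrees of their marks; lock hood within 4 mm of its stop (all of step 1 and all of step 4 and value of joint lid below 0.04 rad and horizontal distance between vent_pointer and vent_mark below 0.0057 m); the robot touches nothing.
It fails at once if a sample jar was knocked over or pushed more than 20 mm (distance of any of jar0, jar1, jar2 from where it was at the start of the episode above 0.02 m or angle between any of jar0, jar1, jar2's own z axis and vertical above 0.5 rad).
Of section0, section1, section2, section3 only 2 to 4 are there at a start; the rules pass over those that are not, and their reading is None.
At some moment in a run one of section0, section1, section2, section3 may be knocked a few centimetres aside while the robot is not near it.
It also fails if it takes over 210 s, if anything falls off the work surface, if the arm or the gripper's body presses on something with over 40 N, if the wrist force passes 120 N, or if a joint passes its speed limit or range.

## Robot

A 6-joint arm with a two-finger parallel gripper is mounted at the origin on the work surface. World frame = base frame: x ahead of the robot, y to its left, z up, the work surface at z = 0. Lengths are in mm, angles in degrees, forces in N, time in s.
With the tool pointing down it reaches from about 425 to 1125 mm from the base axis. Payload 14.9 kg.
Tool frame: the origin (TCP) lies between the finger pads; the fingertips stand 25 mm ahead of it and the grasp point (between the pads) lies 6 mm ahead of it (finger_overhang is the x of the fingertips in the tool frame, in mm); x points along the fingers, y is the direction in which the jaws open and shut, and the axes are right-handed (so a half turn about x gives the same grasp; the last joint's range is limited). The gripper opens to 91 mm and grips with 3 to 60 N. Pads are 32 mm wide; open, the fingers measure 118 mm over their backs; the gripper's body (76 mm by 178 mm) begins 60 mm behind the grasp point.
Start: joints at [70.915, 21.709, 99.362, -0, 58.929, -1.908], TCP at [206.738, 668.788, 238.932] pointing down, gripper open.
Joint ranges: [-158.91, 158.91], [-42.39, 125.64], [0.06, 152.35], [-60.88, 240.88], [17.5, 164.5], [-176.32, 176.32]. Speed limits (degrees/s): [108.29, 108.29, 136.94, 180, 180, 180].

## Interface

Orientations are given as a 3x3 rotation matrix whose columns are the frame's x, y, z axes.
In Python, from cell import * gives the robot as it stands.
- The arm moves only by the shell command python3 -m pendant 'ROWS' [OPENING] [FORCE]. ROWS is JSON, a list of rows, each an object of numbers: "x", "y", "z": the shift along the tool's x, y, z in mm; "twist": the turn about the tool's x in degrees. A call has 1 to 12 rows; each row is the pose to reach, as a shift and turn from the pose commanded when the call began, along the tool's axes at that moment; what a row does not reach only later rows make up. A row lasts 1/12 s, in which the tool goes at most 41.7 mm and 7.16 degrees, less where a joint would pass 70% of its speed; a pose out of reach is approached as far as the arm can. A call with a gripper value outside its range is refused whole. OPENING is the opening in per cent of the stroke, from 0 (shut) to 100 (fully open), set as the call begins (- or left out, the last holds). The fingers move at their own pace and stop on an object; FORCE is the grip in N (left out, the last holds). Time passes only in rows, so rows that repeat a pose let the fingers close. It gives the time, the measured TCP pose, the force and the opening at its end, in the units of the state.
- get_obs(): the state, without advancing time (a new reading comes with each control period).
- camera(name): name is "scene" or "top" or "wrist"; returns (picture, depth): 420x560x3 uint8, red, green, blue; 420x560 float32, mm along the optical axis (not along the pixel's ray), 0 where there is no reading.
- calibration(name): a dict with "vfov" (degrees; the focal length in pixels is half the picture's height over the tangent of half this angle, whatever the lens; pixels are square), "cx", "cy" (the principal point, pixels), "k1" (the pictures are not rectified: a ray, as slopes to the right and down, at radius r is drawn at 1 + k1 r^2 times it, then the intrinsics apply), "R" (3x3) and "t" (3): a world point X has camera coordinates R X + t; the wrist camera has in their place "tool_from_camera" (4x4, takes a point from camera to tool coordinates, whose origin is the TCP and whose axes are the tool frame's). Camera axes: x right, y down, z forward; pixel columns grow to the right and rows downward; lengths in mm; the calibration is good to about 2 mm. A picture is of the moment at which its call begins: read the wrist's pose just before it. calibration takes no time and is no camera call.
- sign_off(): hands the job in, once; it reports no verdict.
Trained networks look in the newest picture that a camera, given by its name, has taken for a name from the list of things; names that differ only in an ending like _2 or _b are one class to them, and where a whole thing is asked for, a point or a joint stands for the part that bears it (a point fixed in the world has none). Each returns a list of dicts, best first, with "conf" (0 to 1); they miss things now and then, are a little off and sometimes report something else, mostly with a low value. They report only what shows in the picture. A call takes as long as a camera call. They do not tell look-alikes from the thing itself.
- look_for(thing, camera): "at" ([column, row] in pixels, amid what is visible of it).
The state is a dict: "time_s": time; "joint_pos": joint angles; "dq": joint speeds; "tau": joint torques, N m; "tool_pos": TCP position; "ee_rot": TCP orientation; "force": force on the tool from outside, world axes, zero at the start; "torque": the same for the moment, N m; "finger_gap": finger opening in mm.
Only numpy, scipy, OpenCV 4.12 (cv2) and the standard library are available. Lean on these libraries where they do the work, as an engineer would, in place of code of your own. Each camera call takes 0.05 s, during which the arm holds its last target.

## Working session

There is one attempt and no reset: what is moved stays moved. The work goes in short steps, Python scripts to look and compute and a shell command to move; the robot and the scene stay as the last step left them, time stands still between calls to the robot, and variables do not carry over. Pictures are saved under pics/ and viewed, and the job is handed in when it is done.

```bash
ls; mkdir -p pics; cat > h.py <<'E'
from cell import *
import numpy as np, cv2
def snap(name,fn=None):
    o=get_obs(); p,d=camera(name); c=calibration(name)
    if fn: cv2.imwrite('pics/'+fn,cv2.cvtColor(p,cv2.COLOR_RGB2BGR))
    return o,p,d,c
def rays(c,uv):
    f=210/np.tan(np.radians(c['vfov'])/2)
    uv=np.atleast_2d(np.array(uv,float))
    K=np.array([[f,0,c['cx']],[0,f,c['cy']],[0,0,1]])
    q=(uv-[c['cx'],c['cy']])/f
    s=q.copy()
    for _ in range(30): s=q/(1+c['k1']*(s**2).sum(1,keepdims=True))
    return np.c_[s,np.ones(len(s))]
def pose(c,o):
    # world_from_cam R,t
    if 'R' in c:
        R=np.array(c['R']);t=np.array(c['t']); return R.T,-R.T@t
    T=np.array(c['tool_from_camera']);R=np.array(o['ee_rot']);p=np.array(o['tool_pos'])
    return R@T[:3,:3],R@T[:3,3]+p
def at_z(c,o,uv,z):
    W,p=pose(c,o); r=rays(c,uv)@W.T
    return p+r*((z-p[2])/r[:,2])[:,None]
def at_d(c,o,uv,d):
    W,p=pose(c,o); r=rays(c,uv)
    uv=np.atleast_2d(uv).astype(int)
    dd=d[uv[:,1],uv[:,0]]
    return p+(r*dd[:,None])@W.T
def cloud(c,o,d):
    h,w=d.shape; u,v=np.meshgrid(np.arange(w),np.arange(h))
    return at_d(c,o,np.c_[u.ravel(),v.ravel()],d).reshape(h,w,3)
def proj(c,o,X):
    W,p=pose(c,o); X=(np.atleast_2d(X)-p)@W
    s=X[:,:2]/X[:,2:]; r2=(s**2).sum(1,keepdims=True)
    f=210/np.tan(np.radians(c['vfov'])/2)
    return s*(1+c['k1']*r2)*f+[c['cx'],c['cy']]
E
python3 - <<'E'
from h import *
np.set_printoptions(precision=3,suppress=True)
for n in ['scene','top','wrist']:
    o,p,d,c=snap(n,n+'0.png'); print(n,c)
    for t in ['dry_box','lid_handle','gas_panel','regulator','vent','lock_fin','reg_mark','vent_mark','reg_pointer','vent_pointer','section0','section1','section2','section3','jar0']:
        print(t,[(np.round(x['at']).tolist(),round(x['conf'],2)) for x in look_for(t,n)]) if n!='wrist' else 0
print(o)
E
```

```text
pics
scene {'vfov': 55.78730954877034, 'cx': 283.1224315877002, 'cy': 208.4749626553527, 'k1': -0.06904191465013049, 'R': array([[-0.606,  0.796,  0.01 ],
       [ 0.415,  0.326, -0.849],
       [-0.679, -0.51 , -0.528]]), 't': array([ 334.399, -152.491, 1519.769])}
dry_box [([381.0, 266.0], 0.96)]
lid_handle [([381.0, 257.0], 0.62)]
gas_panel [([216.0, 195.0], 0.89), ([292.0, 210.0], 0.59)]
regulator [([218.0, 182.0], 0.72)]
vent [([236.0, 196.0], 0.62), ([384.0, 270.0], 0.47)]
lock_fin [([196.0, 168.0], 0.97)]
reg_mark [([213.0, 198.0], 0.42)]
vent_mark [([213.0, 199.0], 0.77)]
reg_pointer [([213.0, 187.0], 0.77), ([382.0, 256.0], 0.23)]
vent_pointer [([236.0, 195.0], 0.57)]
section0 [([287.0, 211.0], 0.78), ([262.0, 255.0], 0.68), ([189.0, 275.0], 0.67), ([284.0, 234.0], 0.56), ([322.0, 218.0], 0.5), ([384.0, 256.0], 0.32), ([236.0, 194.0], 0.3)]
section1 [([287.0, 211.0], 0.78), ([262.0, 255.0], 0.68), ([189.0, 275.0], 0.67), ([284.0, 234.0], 0.56), ([322.0, 218.0], 0.5), ([384.0, 256.0], 0.32), ([236.0, 194.0], 0.3)]
section2 [([287.0, 211.0], 0.78), ([262.0, 255.0], 0.68), ([18
[... 1770 characters left out ...]
amera': array([[   0.001,   -0.244,    0.97 , -145.474],
       [   1.   ,   -0.   ,   -0.001,   -1.211],
       [   0.   ,    0.97 ,    0.244,  -68.619],
       [   0.   ,    0.   ,    0.   ,    1.   ]])}
{'time_s': 1.6, 'joint_pos': array([70.917, 21.709, 99.365, -0.001, 58.927, -1.908]), 'dq': array([-0.013, -0.127, -0.053, -0.036,  0.023, -0.017]), 'tau': array([ -0.   , -76.366, -43.475,   0.065,   0.039,  -0.   ]), 'tool_pos': array([206.717, 668.776, 238.915]), 'ee_rot': array([[ 0.   ,  0.295,  0.955],
       [-0.   ,  0.955, -0.295],
       [-1.   , -0.   ,  0.   ]]), 'force': array([-0.258, -0.832,  0.102]), 'torque': array([-0.016, -0.025,  0.039]), 'finger_gap': 91.1184265767829}
```

View pics/scene0.png

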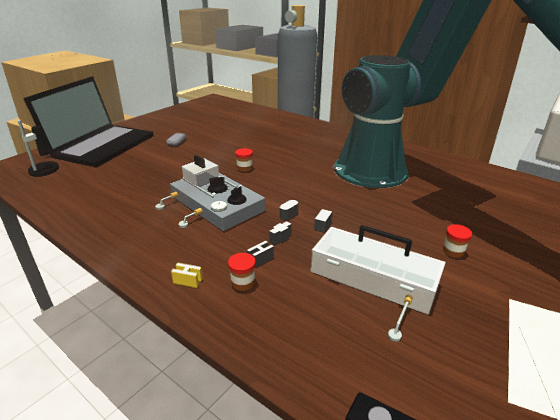

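View pics/top0.png

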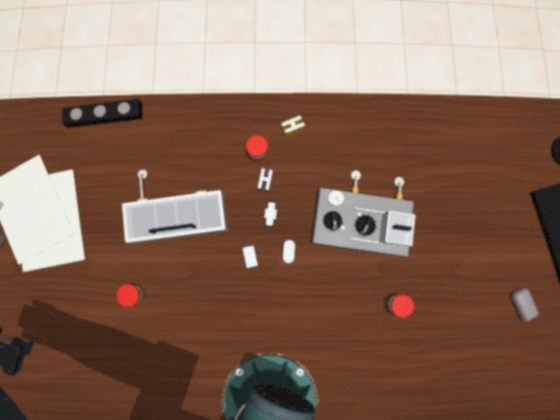

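View pics/wrist0.png

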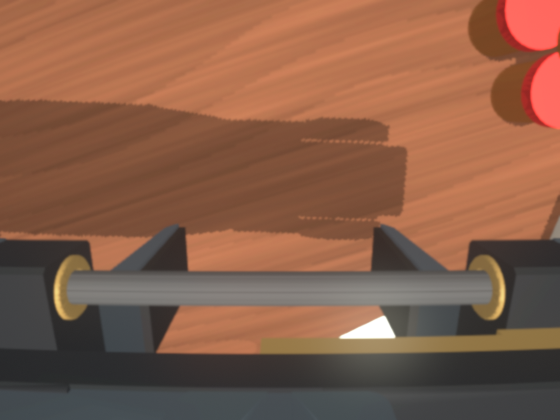

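Scene: box at (173,217), panel at (363,222) in top, with four sections between them: block (250,257), round-ended (289,251), H (265,180) and cross (270,214). The yellow look-alike is at (292,125). Next I'll measure.

```bash
python3 - <<'E'
from h import *
np.set_printoptions(precision=1,suppress=True)
o,p,d,c=snap('top')
C=cloud(c,o,d)
for n,uv,z in [('block',(250,257),38),('round',(289,251),38),('H',(265,180),38),('cross',(270,214),38),('jar0',(257,147),70),('jarL',(128,295),70),('jarR',(402,306),70),('handle',(173,229),108),('reg',(366,226),89),('vent',(333,220),89),('fin',(400,228),128)]:
    print(n,at_z(c,o,[uv],z)[0],C[uv[1],uv[0]])
# box walls: z ~62 in region
m=(C[...,2]>56)&(C[...,2]<66)&(C[...,1]>100)&(C[...,1]<520)
print(m.sum())
P=C[m][:,:2].astype(np.float32); print(cv2.minAreaRect(P),cv2.boxPoints(cv2.minAreaRect(P)))
m=(C[...,2]>46)&(C[...,2]<54)&(C[...,1]<-80)&(C[...,1]>-520)&(C[...,0]>480)
lab=m.astype(np.uint8); n,l,s,_=cv2.connectedComponentsWithStats(lab); i=1+np.argmax(s[1:,4]); P=C[l==i][:,:2].astype(np.float32); print(s[i],cv2.minAreaRect(P),cv2.boxPoints(cv2.minAreaRect(P)))
big=cv2.resize(p[90:290,100:440],None,fx=2.3,fy=2.3,interpolation=cv2.INTER_CUBIC)
cv2.imwrite('pics/topbig.png',big[...,::-1])
E
```

```text
block [434.3  57.4  38. ] [434.2  57.3  40.5]
round [452.  -59.9  38. ] [452.1 -60.   36.7]
H [670.1  12.6  38. ] [669.6  12.5  40.6]
cross [564.5  -2.8  38. ] [564.6  -2.8  37.4]
jar0 [765.9  36.2  70. ] [765.1  36.1  72.6]
jarL [321.4 414.2  70. ] [321.3 415.   68. ]
jarR [ 288.8 -388.    70. ] [ 288.9 -387.7   70.8]
handle [512.7 275.1 108. ] [512.  273.3 115.1]
reg [ 521.9 -283.8   89. ] [ 522.2 -284.4   86.1]
vent [ 539.8 -187.4   89. ] [ 539.7 -187.3   89.7]
fin [ 512.  -372.3  128. ] [ 512.  -372.4  127.7]
248
((332.3469543457031, 281.4240417480469), (594.2498779296875, 323.82421875), 3.6552774906158447) [[ 25.5 424.1]
 [ 46.1 100.9]
 [639.2 138.8]
 [618.5 461.9]]
[ 314  188   99   54 2700] ((542.2216186523438, -285.75970458984375), (288.3720397949219, 164.617919921875), 81.647216796875) [[ 439.8 -416.5]
 [ 602.7 -440.4]
 [ 644.6 -155.1]
 [ 481.7 -131.1]]
```

View pics/topbig.png

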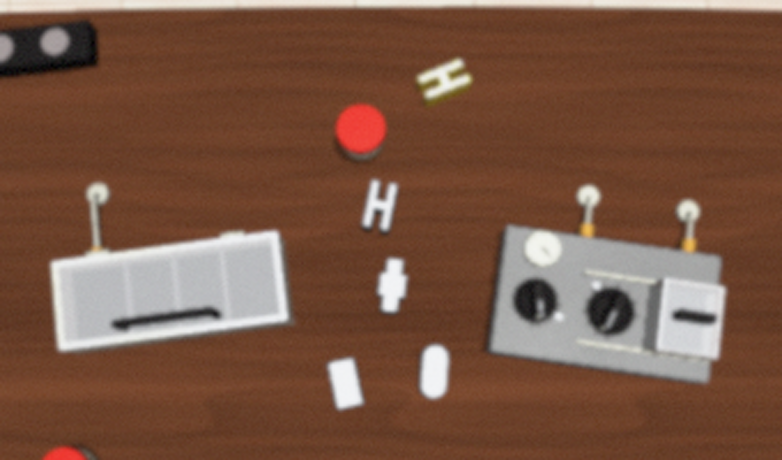

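```bash
R='{"x":-61,"y":-285,"z":408,"twist":65.4}'; python3 -m pendant '[{"x":-20,"y":-30,"z":43,"twist":7},{"x":-61,"y":-71,"z":102,"twist":21},{"x":-61,"y":-285,"z":408,"twist":65.4},{"x":-61,"y":-285,"z":408,"twist":65.4},{"x":-61,"y":-285,"z":408,"twist":65.4},{"x":-61,"y":-285,"z":408,"twist":65.4},{"x":-61,"y":-285,"z":408,"twist":65.4},{"x":-61,"y":-285,"z":408,"twist":65.4},{"x":-61,"y":-285,"z":408,"twist":65.4},{"x":-61,"y":-285,"z":408,"twist":65.4},{"x":-61,"y":-285,"z":408,"twist":65.4},{"x":-61,"y":-285,"z":408,"twist":65.4}]'
python3 -m pendant '[{"x":0},{"x":0}]'
```

```text
time_s: 2.7
tool_pos: [509.5, 279.1, 300.0]
ee_rot: [[0.0, 0.992, 0.129], [0.0, 0.129, -0.992], [-1.0, 0.0, -0.0]]
force: [-0.0, 1.5, 1.0]
finger_gap: 91.1$[0]: bad value
```

```bash
python3 - <<'E'
from h import *
np.set_printoptions(precision=1,suppress=True)
o,p,d,c=snap('wrist','w1.png'); print(o['tool_pos'],o['time_s'])
print(look_for('lid_handle','wrist'))
E
```

```text
[509.5 279.1 300. ] 2.7
[{'at': [324.4, 144.0], 'conf': 0.73}]
```

View pics/w1.png

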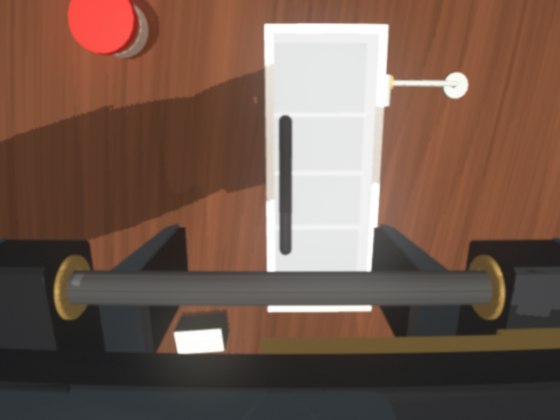

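```bash
python3 - <<'E'
from h import *
np.set_printoptions(precision=1,suppress=True)
o,p,d,c=snap('wrist')
g=cv2.cvtColor(p,cv2.COLOR_RGB2GRAY)
m=(g<50).astype(np.uint8); n,l,s,ce=cv2.connectedComponentsWithStats(m[90:265,270:305])
i=1+np.argmax(s[1:,4]); print(s[i],ce[i])
ys,xs=np.where(l==i); r=cv2.minAreaRect(np.c_[xs,ys].astype(np.float32)); b=cv2.boxPoints(r)+[270,90]; print(b)
b=b[np.argsort(b[:,1])]; E=[b[:2].mean(0),b[2:].mean(0)]
P=at_z(c,o,E,110); print(P,np.linalg.norm(P[0]-P[1])); m=P.mean(0); print('mid',m)
v=P[0]-P[1]; print('yaw',np.degrees(np.arctan2(-v[0],v[1])))
C=cloud(c,o,d); print(C[180,286],C[60,266],C[60,268])
print('rim corners',at_z(c,o,[(264.5,26.5),(386.5,25),(268,312),(372,312)],62))
for nm in ['rim']:
    ww=(g>190).astype(np.uint8)
E
```

```text
Traceback (most recent call last):
ValueError: attempt to get argmax of an empty sequence
```

```bash
python3 - <<'E'
from h import *
np.set_printoptions(precision=1,suppress=True)
o,p,d,c=snap('wrist','w2.png')
g=cv2.cvtColor(p,cv2.COLOR_RGB2GRAY); print(g.min(), g[180,270:305])
m=np.ascontiguousarray((g<100).astype(np.uint8)[90:265,272:300]); n,l,s,ce=cv2.connectedComponentsWithStats(m)
i=1+np.argmax(s[1:,4]); print(s[i],ce[i])
ys,xs=np.where(l==i); r=cv2.minAreaRect(np.c_[xs,ys].astype(np.float32)); b=cv2.boxPoints(r)+[272,90]; print(b)
b=b[np.argsort(b[:,1])]; E=[b[:2].mean(0),b[2:].mean(0)]
P=at_z(c,o,E,110); print(P,np.linalg.norm(P[0]-P[1])); m=P.mean(0); print('mid',m)
v=P[0]-P[1]; print('yaw',np.degrees(np.arctan2(-v[0],v[1])))
C=cloud(c,o,d); print(C[180,286],C[60,266],C[60,268])
print('rim corners',at_z(c,o,[(264.5,26.5),(386.5,25),(268,312),(372,312)],62))
E
```

```text
26 [211 212 214 220 224 227 227 219 180 119  74  66  68  68  69  71  70  71
  70  78 116 177 219 228 229 230 229 229 230 230 230 230 230 230 230]
[   7   26   11  138 1382] [12.4 93.4]
[[279. 116.]
 [289. 116.]
 [289. 253.]
 [279. 253.]]
[[505.4 345.2 110. ]
 [521.9 217.2 110. ]] 129.0034621348448
mid [513.6 281.2 110. ]
yaw 7.373913036152536
[514.2 289.7 117.1] [481.9 395.3  69.5] [483.9 395.3  71.3]
rim corners [[476.4 426.9  62. ]
 [593.5 443.9  62. ]
 [515.9 124.   62. ]
 [636.2 138.6  62. ]]
```

Handle ends are at (284,116) and (284,253): mid ≈ (514,281,110), box yaw 7.4°. I'll descend and grip.

```bash
python3 -m pendant '[{"x":30,"y":4.9,"z":-1.5},{"x":70,"y":4.9,"z":-1.5},{"x":110,"y":4.9,"z":-1.5},{"x":150,"y":4.9,"z":-1.5},{"x":170,"y":4.9,"z":-1.5},{"x":184,"y":4.9,"z":-1.5},{"x":184,"y":4.9,"z":-1.5}]' 100
python3 -m pendant '[{"x":0.1},{"x":0.1},{"x":0.1},{"x":0.1},{"x":0.1},{"x":0.1},{"x":0.1},{"x":0.1}]' 0 30
```

```text
$[0]: bad value
$[0]: bad value
```

```bash
python3 -m pendant '[{"x":30,"y":4.9,"z":-1.5,"twist":0},{"x":70,"y":4.9,"z":-1.5,"twist":0},{"x":110,"y":4.9,"z":-1.5,"twist":0},{"x":150,"y":4.9,"z":-1.5,"twist":0},{"x":170,"y":4.9,"z":-1.5,"twist":0},{"x":184,"y":4.9,"z":-1.5,"twist":0},{"x":184,"y":4.9,"z":-1.5,"twist":0}]' 100
python3 -m pendant '[{"x":0,"y":0,"z":0,"twist":0},{"x":0,"y":0,"z":0,"twist":0},{"x":0,"y":0,"z":0,"twist":0},{"x":0,"y":0,"z":0,"twist":0},{"x":0,"y":0,"z":0,"twist":0},{"x":0,"y":0,"z":0,"twist":0},{"x":0,"y":0,"z":0,"twist":0},{"x":0,"y":0,"z":0,"twist":0}]' 0 30
```

```text
time_s: 3.48
tool_pos: [511.3, 283.4, 113.0]
ee_rot: [[-0.004, 0.991, 0.131], [-0.002, 0.131, -0.991], [-1.0, -0.004, 0.001]]
force: [-0.2, 0.0, 0.3]
finger_gap: 91.0
time_s: 4.15
tool_pos: [513.3, 283.0, 115.7]
ee_rot: [[0.0, 0.992, 0.129], [0.0, 0.129, -0.992], [-1.0, 0.0, -0.0]]
force: [-0.7, 1.2, 0.2]
finger_gap: 40.8
```

```bash
python3 -m pendant '[{"x":0,"y":0,"z":0,"twist":0},{"x":0,"y":0,"z":0,"twist":0},{"x":0,"y":0,"z":0,"twist":0},{"x":0,"y":0,"z":0,"twist":0},{"x":0,"y":0,"z":0,"twist":0},{"x":0,"y":0,"z":0,"twist":0},{"x":0,"y":0,"z":0,"twist":0},{"x":0,"y":0,"z":0,"twist":0}]' 0 30
```

```text
time_s: 4.82
tool_pos: [514.7, 283.3, 115.8]
ee_rot: [[0.003, 0.992, 0.129], [0.001, 0.129, -0.992], [-1.0, 0.003, -0.0]]
force: [10.5, 0.1, -6.4]
finger_gap: 11.6
```

```bash
python3 -m pendant '[{"x":-4,"y":2.5,"z":0,"twist":0},{"x":-8.4,"y":4.9,"z":0,"twist":0},{"x":-16.3,"y":10.2,"z":0,"twist":0},{"x":-23.7,"y":16.3,"z":0,"twist":0},{"x":-30.6,"y":22.8,"z":0,"twist":0},{"x":-36.9,"y":30,"z":0,"twist":0},{"x":-42.6,"y":37.7,"z":0,"twist":0},{"x":-47.5,"y":45.8,"z":0,"twist":0},{"x":-51.7,"y":54.3,"z":0,"twist":0},{"x":-55.2,"y":63.2,"z":0,"twist":0},{"x":-57.9,"y":72.3,"z":0,"twist":0},{"x":-57.9,"y":72.3,"z":0,"twist":0}]' 0 30
```

```text
time_s: 5.82
tool_pos: [586.0, 292.5, 174.7]
ee_rot: [[0.0, 0.992, 0.129], [-0.0, 0.129, -0.992], [-1.0, 0.0, 0.0]]
force: [-2.5, -1.8, 11.4]
finger_gap: 11.1
```

```bash
python3 -m pendant '[{"x":-1.9,"y":9.3,"z":0,"twist":0},{"x":-2.9,"y":18.8,"z":0,"twist":0},{"x":-3.2,"y":28.3,"z":0,"twist":0},{"x":-2.6,"y":37.8,"z":0,"twist":0},{"x":-1.2,"y":47.2,"z":0,"twist":0},{"x":1.1,"y":56.5,"z":0,"twist":0},{"x":4.1,"y":65.5,"z":0,"twist":0},{"x":7.9,"y":74.2,"z":0,"twist":0},{"x":12.5,"y":82.6,"z":0,"twist":0},{"x":15.6,"y":87.4,"z":0,"twist":0},{"x":15.6,"y":87.4,"z":0,"twist":0}]' 0 30
python3 -m pendant '[{"x":0,"y":0,"z":0,"twist":0},{"x":0,"y":0,"z":0,"twist":0},{"x":0,"y":0,"z":0,"twist":0},{"x":0,"y":0,"z":0,"twist":0},{"x":0,"y":0,"z":0,"twist":0},{"x":0,"y":0,"z":0,"twist":0}]' 40
```

```text
time_s: 6.73
tool_pos: [672.3, 303.6, 157.4]
ee_rot: [[0.0, 0.992, 0.129], [-0.0, 0.129, -0.992], [-1.0, 0.0, 0.0]]
force: [1.6, -1.7, -2.4]
finger_gap: 11.3
time_s: 7.23
tool_pos: [671.5, 303.8, 158.0]
ee_rot: [[0.0, 0.992, 0.129], [0.0, 0.129, -0.992], [-1.0, 0.0, -0.0]]
force: [-0.1, -0.1, -1.4]
finger_gap: 36.5
```

```bash
python3 -m pendant '[{"x":-30,"y":0,"z":0,"twist":0},{"x":-70,"y":0,"z":0,"twist":0},{"x":-110,"y":-10,"z":0,"twist":0},{"x":-150,"y":-40,"z":0,"twist":0},{"x":-160,"y":-80,"z":0,"twist":0},{"x":-160,"y":-115,"z":0,"twist":0},{"x":-160,"y":-115,"z":0,"twist":0},{"x":-160,"y":-115,"z":0,"twist":0},{"x":-160,"y":-115,"z":0,"twist":0}]' 70
python3 - <<'E'
from h import *
o,p,d,c=snap('wrist','w3.png');print(o['tool_pos'])
E
```

```text
time_s: 7.98
tool_pos: [557.8, 289.0, 318.2]
ee_rot: [[0.001, 0.992, 0.129], [0.0, 0.129, -0.992], [-1.0, 0.001, -0.0]]
force: [0.8, 0.1, -0.3]
finger_gap: 63.6
[557.82841754 288.99321949 318.23308641]
```

View pics/w3.png

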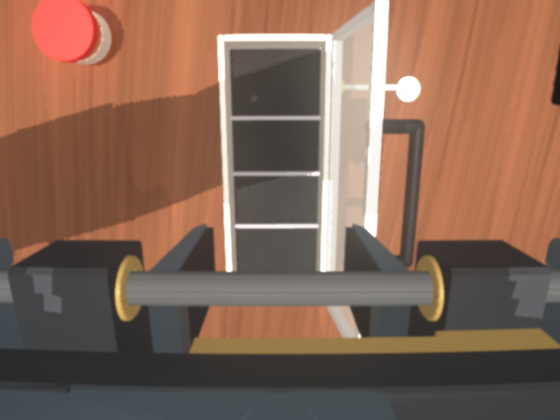

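Lid stands open past upright. Ribs show at rows 118/174/226, columns 231–322.

```bash
python3 - <<'E'
from h import *
np.set_printoptions(precision=1,suppress=True)
o,p,d,c=snap('wrist')
g=cv2.cvtColor(p,cv2.COLOR_RGB2GRAY)
col=g[50:270,260:290].mean(1); 
for r in (118,174,226): print(r,col[r-50-4:r-50+5].round())
row=g[140:160].mean(0); print(row[212:240].round(),row[312:340].round())
P=at_z(c,o,[(276.5,118),(276.5,174),(276.5,226)],22); print(P)
print('rim',at_z(c,o,[(219,37),(334,37),(219.5,150)],62))
Q=P+np.array([[66*np.sin(.129),-66*np.cos(.129),0],[0,0,0],[-66*np.sin(.129),66*np.cos(.129),0]]); print(Q.mean(0))
E
python3 -m pendant '[{"x":-20,"y":0,"z":40,"twist":-7},{"x":-20,"y":0,"z":80,"twist":-14},{"x":-20,"y":-20,"z":300,"twist":-82},{"x":-20,"y":-20,"z":300,"twist":-82},{"x":-20,"y":-20,"z":300,"twist":-82},{"x":-20,"y":-20,"z":300,"twist":-82},{"x":-20,"y":-20,"z":300,"twist":-82},{"x":-20,"y":-20,"z":300,"twist":-82},{"x":-20,"y":-20,"z":300,"twist":-82},{"x":-20,"y":-20,"z":300,"twist":-82},{"x":-20,"y":-20,"z":300,"twist":-82},{"x":-20,"y":-20,"z":300,"twist":-82}]' 70
python3 - <<'E'
from h import *
o,p,d,c=snap('wrist','w4.png');print(o['tool_pos'])
E
```

```text
118 [ 74. 107. 151. 178. 177. 148. 104.  72.  63.]
174 [ 82. 118. 156. 175. 170. 140. 101.  77.  73.]
226 [ 96. 134. 203. 243. 249. 234. 174. 110.  87.]
[ 97.  96.  96.  96.  97.  99.  99. 104. 129. 184. 229. 244. 246. 240.
 218. 178. 158. 156. 154. 144. 121.  90.  72.  68.  68.  68.  68.  68.] [ 74.  75.  75.  76.  77.  86. 108. 131. 144. 149. 160. 190. 225. 241.
 245. 242. 225. 206. 217. 229. 231. 230. 230. 230. 230. 228. 220. 202.]
[[546.4 351.5  22. ]
 [554.7 286.   22. ]
 [563.1 221.   22. ]]
rim [[478.2 424.8  62. ]
 [594.3 439.8  62. ]
 [489.7 310.5  62. ]]
[554.7 286.2  22. ]
time_s: 9.08
tool_pos: [577.3, -11.9, 337.3]
ee_rot: [[-0.001, 0.005, 1.0], [0.0, 1.0, -0.005], [-1.0, 0.0, -0.001]]
force: [0.2, -0.3, -0.1]
finger_gap: 63.7
[577.26858382 -11.9259906  337.34733448]
```

View pics/w4.png

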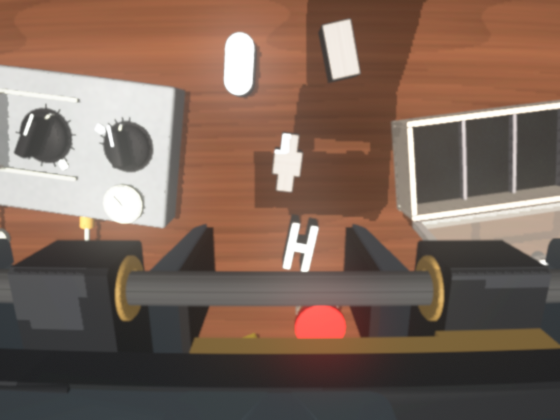

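View: H (301,246), cross (288,163), round (239,64), block (341,50).

```bash
cat >> h.py <<'E'
def sections(c,o,p,z=38,rect=((380,-110),(720,130))):
    hsv=cv2.cvtColor(p,cv2.COLOR_RGB2HSV)
    m=((hsv[...,1]<60)&(hsv[...,2]>130)).astype(np.uint8)
    n,l,s,ce=cv2.connectedComponentsWithStats(m)
    out=[]
    for i in range(1,n):
        if s[i,4]<150: continue
        w=at_z(c,o,[ce[i]],z)[0]
        (a,b),(e,f)=rect
        if not(a<w[0]<e and b<w[1]<f): continue
        ys,xs=np.where(l==i)
        W=at_z(c,o,np.c_[xs,ys],z)[:,:2].astype(np.float32)
        (cc,sz,_)=r=cv2.minAreaRect(W); B=cv2.boxPoints(r)
        e1=B[1]-B[0];e2=B[2]-B[1]; L=e1 if np.hypot(*e1)>np.hypot(*e2) else e2
        y=(np.degrees(np.arctan2(L[1],L[0]))+90)%180-90
        out.append((np.round(cc,1),sorted(np.round(sz,1)),round(y,1),s[i,4]))
    return out
E
python3 - <<'E'
from h import *
o,p,d,c=snap('wrist')
for r in sections(c,o,p): print(*r)
E
```

```text
[434.7  57.5] [np.float64(33.6), np.float64(61.5)] 12.6 1671
[450.6 -59.1] [np.float64(35.4), np.float64(71.1)] -4.7 1787
[564.   -4.1] [np.float64(35.3), np.float64(71.7)] -7.2 1340
[672.4  12.2] [np.float64(36.5), np.float64(65.5)] -11.2 1010
```

```bash
cat >> h.py <<'E'
def delta(x,y,z,psi,o=None):
    o=o or get_obs(); R=np.array(o['ee_rot']); q=np.array(o['tool_pos'])
    cur=np.degrees(np.arctan2(R[1,2],R[0,2]))
    dd=R.T@(np.array([x,y,z])-q)
    tw=-((psi-cur+180)%360-180)
    n=max(np.linalg.norm(dd)/41.7,abs(tw)/7.16)
    print('x %.1f y %.1f z %.1f twist %.1f  rows %.1f  | cur'%(*dd,tw,n),q.round(1),round(cur,1))
E
python3 -c "
from h import *
delta(672.4,12.2,120,-11.2);delta(672.4,12.2,37,-11.2)"
```

```text
x 217.4 y 24.7 z 95.2 twist 10.7  rows 5.7  | cur [577.2 -11.7 337.4] -0.5
x 300.4 y 24.7 z 95.2 twist 10.7  rows 7.6  | cur [577.2 -11.7 337.4] -0.5
```

```bash
python3 -m pendant '[{"x":30,"y":4,"z":15,"twist":2},{"x":70,"y":12,"z":45,"twist":6},{"x":105,"y":20,"z":70,"twist":10.7},{"x":140,"y":24.7,"z":95,"twist":10.7},{"x":180,"y":24.7,"z":95,"twist":10.7},{"x":220,"y":24.7,"z":95,"twist":10.7},{"x":250,"y":24.7,"z":95,"twist":10.7},{"x":280,"y":24.7,"z":95,"twist":10.7},{"x":295,"y":24.7,"z":95,"twist":10.7},{"x":300,"y":24.7,"z":95,"twist":10.7},{"x":300,"y":24.7,"z":95,"twist":10.7},{"x":300,"y":24.7,"z":95,"twist":10.7}]' 70
python3 -m pendant '[{"x":0,"y":0,"z":0,"twist":0},{"x":0,"y":0,"z":0,"twist":0},{"x":0,"y":0,"z":0,"twist":0},{"x":0,"y":0,"z":0,"twist":0},{"x":0,"y":0,"z":0,"twist":0},{"x":0,"y":0,"z":0,"twist":0},{"x":0,"y":0,"z":0,"twist":0}]' 0 50
```

```text
time_s: 10.18
tool_pos: [672.9, 12.4, 39.3]
ee_rot: [[0.002, 0.197, 0.98], [-0.0, 0.98, -0.197], [-1.0, 0.0, 0.002]]
force: [-0.9, 0.1, 0.6]
finger_gap: 64.0
time_s: 10.77
tool_pos: [672.2, 12.8, 38.6]
ee_rot: [[0.001, 0.196, 0.981], [0.0, 0.981, -0.196], [-1.0, 0.0, 0.001]]
force: [-0.7, 3.5, 7.5]
finger_gap: 33.9
```

```bash
python3 -m pendant '[{"x":0,"y":0,"z":0,"twist":0},{"x":-5,"y":0,"z":0,"twist":0},{"x":-20,"y":0,"z":0,"twist":0},{"x":-40,"y":0,"z":0,"twist":0},{"x":-70,"y":0,"z":0,"twist":0},{"x":-100,"y":0,"z":0,"twist":0},{"x":-110,"y":0,"z":0,"twist":0},{"x":-110,"y":0,"z":0,"twist":0}]' 0 50
python3 -c "
from h import *
delta(542,386,150,7.4)"
```

```text
time_s: 11.43
tool_pos: [673.2, 12.4, 151.2]
ee_rot: [[0.005, 0.196, 0.981], [-0.0, 0.981, -0.196], [-1.0, 0.001, 0.005]]
force: [1.6, 1.2, -4.1]
finger_gap: 34.1
x 0.5 y 340.7 z -201.7 twist -18.7  rows 9.5  | cur [673.2  12.4 151.2] -11.3
```

```bash
python3 -m pendant '[{"x":0,"y":0,"z":-30,"twist":-4},{"x":0,"y":5,"z":-70,"twist":-10},{"x":0,"y":10,"z":-110,"twist":-16},{"x":0,"y":20,"z":-150,"twist":-18.7},{"x":0,"y":45,"z":-180,"twist":-18.7},{"x":0,"y":85,"z":-190,"twist":-18.7},{"x":0,"y":126,"z":-196,"twist":-18.7},{"x":0,"y":167,"z":-202,"twist":-18.7},{"x":0,"y":208,"z":-202,"twist":-18.7},{"x":0,"y":249,"z":-202,"twist":-18.7},{"x":0,"y":290,"z":-202,"twist":-18.7},{"x":0,"y":325,"z":-202,"twist":-18.7}]' 0 50
python3 -m pendant '[{"x":0,"y":15,"z":-1.9,"twist":0},{"x":0,"y":15,"z":-1.9,"twist":0},{"x":0,"y":15,"z":-1.9,"twist":0}]'
python3 -c "
from h import *
delta(541.7,386.4,49.5,7.4)"
```

```text
time_s: 12.43
tool_pos: [536.4, 372.9, 146.0]
ee_rot: [[-0.002, -0.13, 0.992], [-0.001, 0.992, 0.13], [-1.0, -0.001, -0.002]]
force: [1.0, -0.1, -3.7]
finger_gap: 33.7
time_s: 12.68
tool_pos: [532.1, 385.2, 146.0]
ee_rot: [[-0.002, -0.131, 0.991], [-0.002, 0.991, 0.131], [-1.0, -0.001, -0.002]]
force: [-0.7, -0.8, -4.3]
finger_gap: 33.7
x 96.4 y 0.0 z 9.9 twist 0.1  rows 2.3  | cur [532.1 385.2 146. ] 7.5
```

```bash
python3 -m pendant '[{"x":25,"y":0,"z":5,"twist":0},{"x":50,"y":0,"z":10,"twist":0},{"x":70,"y":0,"z":10,"twist":0},{"x":82,"y":0,"z":10,"twist":0},{"x":88,"y":0,"z":10,"twist":0},{"x":92,"y":0,"z":10,"twist":0},{"x":94,"y":0,"z":10,"twist":0},{"x":95,"y":0,"z":10,"twist":0},{"x":95.5,"y":0,"z":10,"twist":0}]'
python3 -m pendant '[{"x":0,"y":0,"z":0,"twist":0},{"x":0,"y":0,"z":0,"twist":0},{"x":0,"y":0,"z":0,"twist":0},{"x":0,"y":0,"z":0,"twist":0},{"x":0,"y":0,"z":0,"twist":0}]' 50
```

```text
time_s: 13.43
tool_pos: [543.6, 386.9, 53.2]
ee_rot: [[0.001, -0.129, 0.992], [0.001, 0.992, 0.129], [-1.0, 0.001, 0.001]]
force: [0.1, 0.4, -3.5]
finger_gap: 33.5
time_s: 13.85
tool_pos: [543.4, 386.8, 52.6]
ee_rot: [[0.0, -0.129, 0.992], [0.0, 0.992, 0.129], [-1.0, 0.0, 0.0]]
force: [-0.0, -0.5, -0.3]
finger_gap: 45.8
```

```bash
python3 -m pendant '[{"x":-20,"y":0,"z":0,"twist":0},{"x":-60,"y":0,"z":0,"twist":0},{"x":-100,"y":0,"z":0,"twist":0},{"x":-125,"y":-30,"z":0,"twist":1},{"x":-130,"y":-70,"z":0,"twist":4},{"x":-140,"y":-110,"z":0,"twist":8},{"x":-150,"y":-150,"z":-10,"twist":12},{"x":-160,"y":-190,"z":-20,"twist":14},{"x":-170,"y":-230,"z":-30,"twist":14},{"x":-180,"y":-270,"z":-40,"twist":14},{"x":-180,"y":-310,"z":-50,"twist":14},{"x":-180,"y":-350,"z":-60,"twist":14}]' 70
python3 -m pendant '[{"x":0,"y":-20,"z":0,"twist":0},{"x":0,"y":-20,"z":0,"twist":0},{"x":0,"y":-20,"z":0,"twist":0}]'
python3 - <<'E'
from h import *
o,p,d,c=snap('wrist','w5.png')
for r in sections(c,o,p): print(*r)
o,p,d,c=snap('top','t5.png')
for r in sections(c,o,p): print(*r)
E
```

```text
time_s: 14.85
tool_pos: [529.0, 32.2, 233.4]
ee_rot: [[0.002, 0.114, 0.993], [0.0, 0.993, -0.114], [-1.0, 0.0, 0.002]]
force: [1.3, 0.1, 0.5]
finger_gap: 63.9
time_s: 15.1
tool_pos: [526.9, 13.2, 232.6]
ee_rot: [[0.0, 0.117, 0.993], [0.0, 0.993, -0.117], [-1.0, 0.0, 0.0]]
force: [0.2, -0.2, -0.2]
finger_gap: 64.0
[434.9  57.5] [np.float64(33.4), np.float64(61.5)] 12.6 2720
[451.  -55.4] [np.float64(42.8), np.float64(69.9)] -5.4 2881
[564.6  -4.2] [np.float64(34.1), np.float64(69.8)] -6.7 1949
[452.1 -67.5] [np.float64(21.1), np.float64(66.1)] -0.3 154
```

View pics/w5.png

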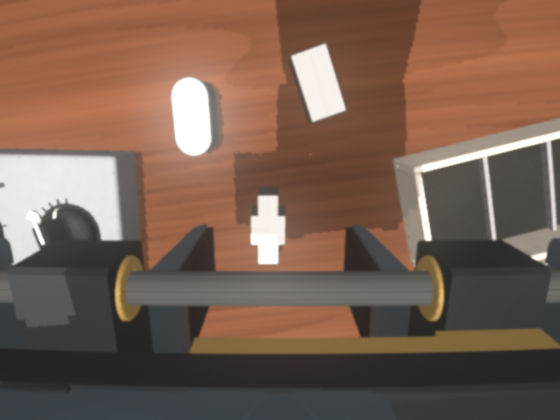

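View pics/t5.png

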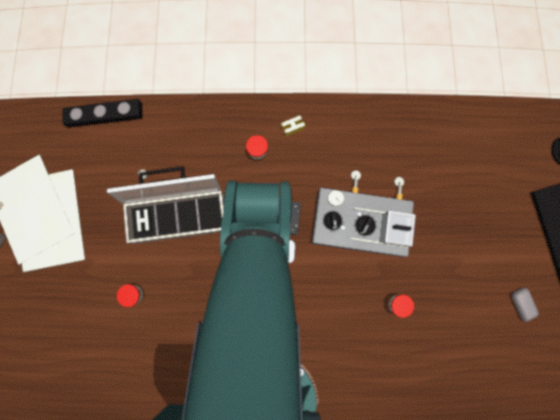

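H sits in the left compartment (142,219 in top). The others haven't moved. Next is the cross at (564.6,-4.2), yaw -6.9.

```bash
python3 -c "
from h import *
delta(564.5,-4.2,37.5,-6.9)"
```

```text
x 195.0 y -14.4 z 39.3 twist 0.3  rows 4.8  | cur [527.1  14.6 232.5] -6.6
```

```bash
python3 -m pendant '[{"x":20,"y":-8,"z":20,"twist":0},{"x":55,"y":-14.4,"z":39,"twist":0},{"x":95,"y":-14.4,"z":39,"twist":0},{"x":135,"y":-14.4,"z":39,"twist":0},{"x":165,"y":-14.4,"z":39,"twist":0},{"x":185,"y":-14.4,"z":39,"twist":0},{"x":193,"y":-14.4,"z":39,"twist":0},{"x":196,"y":-14.4,"z":39,"twist":0},{"x":196,"y":-14.4,"z":39,"twist":0},{"x":196,"y":-14.4,"z":39,"twist":0}]' 70
python3 -m pendant '[{"x":0,"y":0,"z":0,"twist":0},{"x":0,"y":0,"z":0,"twist":0},{"x":0,"y":0,"z":0,"twist":0},{"x":0,"y":0,"z":0,"twist":0},{"x":0,"y":0,"z":0,"twist":0},{"x":0,"y":0,"z":0,"twist":0},{"x":0,"y":0,"z":0,"twist":0}]' 0 50
python3 -m pendant '[{"x":0,"y":0,"z":0,"twist":0},{"x":-5,"y":0,"z":0,"twist":0},{"x":-20,"y":0,"z":0,"twist":0},{"x":-40,"y":0,"z":0,"twist":0},{"x":-70,"y":0,"z":0,"twist":0},{"x":-100,"y":0,"z":0,"twist":0},{"x":-110,"y":0,"z":0,"twist":0},{"x":-110,"y":0,"z":0,"twist":0},{"x":-110,"y":0,"z":0,"twist":0}]' 0 50
python3 -c "
from h import *
delta(550.4,318.9,150,7.4)"
```

```text
time_s: 16.03
tool_pos: [565.0, -4.4, 37.6]
ee_rot: [[0.002, 0.114, 0.993], [-0.0, 0.993, -0.114], [-1.0, 0.0, 0.002]]
force: [-0.5, 0.3, 1.9]
finger_gap: 63.8
time_s: 16.62
tool_pos: [564.4, -4.5, 36.9]
ee_rot: [[0.001, 0.115, 0.993], [0.0, 0.993, -0.115], [-1.0, 0.0, 0.001]]
force: [-1.3, 4.5, 6.8]
finger_gap: 33.7
time_s: 17.37
tool_pos: [563.6, -4.8, 145.7]
ee_rot: [[-0.0, 0.115, 0.993], [-0.0, 0.993, -0.115], [-1.0, -0.0, -0.0]]
force: [0.1, 0.6, -5.8]
finger_gap: 33.6
x -4.3 y 320.0 z -50.2 twist -14.0  rows 7.8  | cur [563.6  -4.8 145.7] -6.6
```

```bash
python3 -m pendant '[{"x":-4,"y":15,"z":-20,"twist":-3},{"x":-4,"y":50,"z":-40,"twist":-8},{"x":-4,"y":90,"z":-50,"twist":-14},{"x":-4,"y":131,"z":-50,"twist":-14},{"x":-4,"y":172,"z":-50,"twist":-14},{"x":-4,"y":213,"z":-50,"twist":-14},{"x":-4,"y":254,"z":-50,"twist":-14},{"x":-4,"y":290,"z":-50,"twist":-14},{"x":-4,"y":315,"z":-50,"twist":-14},{"x":-4,"y":320,"z":-50,"twist":-14},{"x":-4,"y":320,"z":-50,"twist":-14},{"x":-4,"y":320,"z":-50,"twist":-14}]' 0 50
python3 -c "
from h import *
delta(550.4,318.9,50,7.4)"
```

```text
time_s: 18.37
tool_pos: [549.9, 318.1, 148.2]
ee_rot: [[-0.003, -0.13, 0.992], [-0.002, 0.992, 0.13], [-1.0, -0.001, -0.003]]
force: [-0.9, -0.1, -6.0]
finger_gap: 33.8
x 98.2 y 0.8 z 0.9 twist 0.1  rows 2.4  | cur [549.9 318.1 148.2] 7.5
```

```bash
python3 -m pendant '[{"x":25,"y":0.5,"z":0.5,"twist":0},{"x":55,"y":0.5,"z":0.5,"twist":0},{"x":75,"y":0.5,"z":0.5,"twist":0},{"x":88,"y":0.5,"z":0.5,"twist":0},{"x":93,"y":0.5,"z":0.5,"twist":0},{"x":96,"y":0.5,"z":0.5,"twist":0},{"x":98,"y":0.5,"z":0.5,"twist":0},{"x":99,"y":0.5,"z":0.5,"twist":0},{"x":99,"y":0.5,"z":0.5,"twist":0}]'
python3 -m pendant '[{"x":0,"y":0,"z":0,"twist":0},{"x":0,"y":0,"z":0,"twist":0},{"x":0,"y":0,"z":0,"twist":0},{"x":0,"y":0,"z":0,"twist":0},{"x":0,"y":0,"z":0,"twist":0}]' 50
python3 -m pendant '[{"x":-20,"y":0,"z":0,"twist":0},{"x":-60,"y":0,"z":0,"twist":0},{"x":-100,"y":0,"z":0,"twist":0},{"x":-125,"y":-30,"z":-10,"twist":1},{"x":-130,"y":-70,"z":-30,"twist":4},{"x":-140,"y":-110,"z":-50,"twist":8},{"x":-150,"y":-150,"z":-60,"twist":8},{"x":-160,"y":-190,"z":-60,"twist":8},{"x":-160,"y":-225,"z":-70,"twist":8},{"x":-160,"y":-260,"z":-80,"twist":8},{"x":-160,"y":-270,"z":-80,"twist":8},{"x":-160,"y":-270,"z":-80,"twist":8}]' 70
python3 - <<'E'
from h import *
o,p,d,c=snap('wrist','w6.png')
for r in sections(c,o,p): print(*r)
delta(434.8,57.5,150,12.6)
E
```

```text
time_s: 19.12
tool_pos: [551.9, 319.6, 52.2]
ee_rot: [[0.001, -0.129, 0.992], [0.001, 0.992, 0.129], [-1.0, 0.0, 0.001]]
force: [1.0, -0.2, -5.3]
finger_gap: 33.8
time_s: 19.53
tool_pos: [551.7, 319.6, 51.7]
ee_rot: [[0.001, -0.129, 0.992], [0.0, 0.992, 0.129], [-1.0, 0.0, 0.001]]
force: [-0.6, 0.8, 0.5]
finger_gap: 45.5
time_s: 20.53
tool_pos: [507.0, 39.3, 211.7]
ee_rot: [[0.001, 0.013, 1.0], [-0.0, 1.0, -0.013], [-1.0, -0.0, 0.001]]
force: [0.8, 0.8, 1.2]
finger_gap: 63.9
[434.9  57.5] [np.float64(33.9), np.float64(61.6)] 12.6 3013
[450.4 -58.9] [np.float64(36.5), np.float64(69.4)] -2.8 3075
x 61.6 y 15.9 z -72.6 twist -13.3  rows 2.3  | cur [507.2  40.7 211.6] -0.7
```

View pics/w6.png

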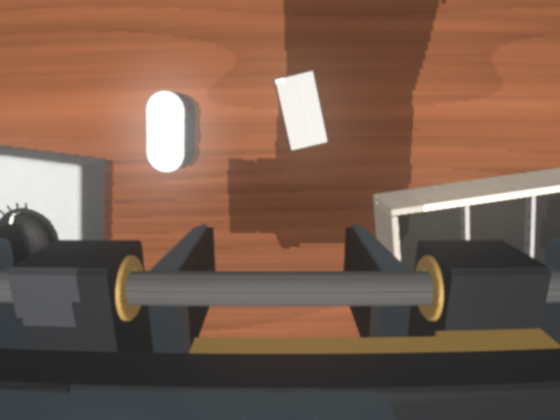

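```bash
python3 -m pendant '[{"x":20,"y":4,"z":-20,"twist":-4},{"x":40,"y":10,"z":-45,"twist":-9},{"x":61,"y":15.9,"z":-72,"twist":-13.3},{"x":90,"y":15.9,"z":-72,"twist":-13.3},{"x":125,"y":15.9,"z":-72,"twist":-13.3},{"x":150,"y":15.9,"z":-72,"twist":-13.3},{"x":165,"y":15.9,"z":-72,"twist":-13.3},{"x":173,"y":15.9,"z":-72,"twist":-13.3},{"x":174.5,"y":15.9,"z":-72,"twist":-13.3},{"x":174.5,"y":15.9,"z":-72,"twist":-13.3},{"x":174.5,"y":15.9,"z":-72,"twist":-13.3}]' 70
python3 -m pendant '[{"x":0,"y":0,"z":0,"twist":0},{"x":0,"y":0,"z":0,"twist":0},{"x":0,"y":0,"z":0,"twist":0},{"x":0,"y":0,"z":0,"twist":0},{"x":0,"y":0,"z":0,"twist":0},{"x":0,"y":0,"z":0,"twist":0},{"x":0,"y":0,"z":0,"twist":0}]' 0 50
python3 -m pendant '[{"x":0,"y":0,"z":0,"twist":0},{"x":-5,"y":0,"z":0,"twist":0},{"x":-20,"y":0,"z":0,"twist":0},{"x":-40,"y":0,"z":0,"twist":0},{"x":-70,"y":0,"z":0,"twist":0},{"x":-100,"y":0,"z":0,"twist":0},{"x":-110,"y":0,"z":0,"twist":0},{"x":-110,"y":0,"z":0,"twist":0},{"x":-110,"y":0,"z":0,"twist":0}]' 0 50
python3 -c "
from h import *
delta(558.5,253.5,150,7.4)"
```

```text
time_s: 21.5
tool_pos: [435.8, 58.4, 37.7]
ee_rot: [[0.001, -0.221, 0.975], [0.0, 0.975, 0.221], [-1.0, -0.0, 0.001]]
force: [0.4, 0.6, 0.3]
finger_gap: 63.9
time_s: 22.08
tool_pos: [435.3, 58.1, 37.1]
ee_rot: [[0.0, -0.22, 0.975], [0.0, 0.975, 0.22], [-1.0, 0.0, 0.0]]
force: [-2.3, 1.6, 7.9]
finger_gap: 34.1
time_s: 22.83
tool_pos: [434.8, 58.0, 146.3]
ee_rot: [[0.0, -0.22, 0.975], [0.0, 0.975, 0.22], [-1.0, -0.0, 0.0]]
force: [-1.3, 0.1, -5.7]
finger_gap: 33.9
x -3.7 y 163.5 z 163.7 twist 5.3  rows 5.5  | cur [434.8  58.  146.3] 12.7
```

```bash
python3 -m pendant '[{"x":-4,"y":15,"z":15,"twist":1},{"x":-4,"y":45,"z":40,"twist":3},{"x":-4,"y":72,"z":70,"twist":5.3},{"x":-4,"y":100,"z":100,"twist":5.3},{"x":-4,"y":128,"z":128,"twist":5.3},{"x":-4,"y":150,"z":150,"twist":5.3},{"x":-4,"y":160,"z":160,"twist":5.3},{"x":-4,"y":163.5,"z":163.7,"twist":5.3},{"x":-4,"y":163.5,"z":163.7,"twist":5.3},{"x":-4,"y":163.5,"z":163.7,"twist":5.3},{"x":-4,"y":163.5,"z":163.7,"twist":5.3}]' 0 50
python3 -c "
from h import *
delta(559,253.5,50,7.4)"
```

```text
time_s: 23.75
tool_pos: [557.7, 252.3, 149.9]
ee_rot: [[-0.002, -0.128, 0.992], [-0.001, 0.992, 0.128], [-1.0, -0.001, -0.002]]
force: [-0.8, -1.2, -5.0]
finger_gap: 33.7
x 99.8 y 1.1 z 1.6 twist -0.0  rows 2.4  | cur [557.7 252.3 149.9] 7.4
```

```bash
python3 -m pendant '[{"x":25,"y":0,"z":0,"twist":0},{"x":55,"y":0,"z":0,"twist":0},{"x":75,"y":0,"z":0,"twist":0},{"x":88,"y":0,"z":0,"twist":0},{"x":94,"y":0,"z":0,"twist":0},{"x":98,"y":0,"z":0,"twist":0},{"x":100,"y":0,"z":0,"twist":0},{"x":101,"y":0,"z":0,"twist":0},{"x":101,"y":0,"z":0,"twist":0}]'
python3 -m pendant '[{"x":0,"y":0,"z":0,"twist":0},{"x":0,"y":0,"z":0,"twist":0},{"x":0,"y":0,"z":0,"twist":0},{"x":0,"y":0,"z":0,"twist":0},{"x":0,"y":0,"z":0,"twist":0}]' 50
python3 -m pendant '[{"x":-20,"y":0,"z":0,"twist":0},{"x":-60,"y":0,"z":0,"twist":0},{"x":-100,"y":0,"z":0,"twist":0},{"x":-125,"y":-30,"z":-10,"twist":1},{"x":-130,"y":-70,"z":-30,"twist":4},{"x":-140,"y":-110,"z":-50,"twist":8},{"x":-150,"y":-150,"z":-60,"twist":12},{"x":-160,"y":-190,"z":-60,"twist":12},{"x":-160,"y":-225,"z":-60,"twist":12},{"x":-160,"y":-260,"z":-60,"twist":12},{"x":-160,"y":-270,"z":-60,"twist":12},{"x":-160,"y":-270,"z":-60,"twist":12}]' 70
python3 - <<'E'
from h import *
o,p,d,c=snap('wrist','w7.png')
for r in sections(c,o,p): print(*r)
E
```

```text
time_s: 24.5
tool_pos: [559.3, 253.7, 50.6]
ee_rot: [[0.001, -0.129, 0.992], [0.0, 0.992, 0.129], [-1.0, 0.0, 0.001]]
force: [0.3, 0.7, -5.9]
finger_gap: 33.9
time_s: 24.92
tool_pos: [559.1, 253.7, 50.2]
ee_rot: [[0.001, -0.129, 0.992], [0.0, 0.992, 0.129], [-1.0, 0.0, 0.001]]
force: [0.4, 0.0, 1.0]
finger_gap: 45.9
time_s: 25.92
tool_pos: [534.5, -24.0, 210.1]
ee_rot: [[0.001, 0.083, 0.997], [-0.0, 0.997, -0.083], [-1.0, -0.0, 0.001]]
force: [-0.5, 0.5, 0.9]
finger_gap: 63.9
[450.7 -56.4] [np.float64(40.3), np.float64(70.3)] -4.9 3574
```

View pics/w7.png

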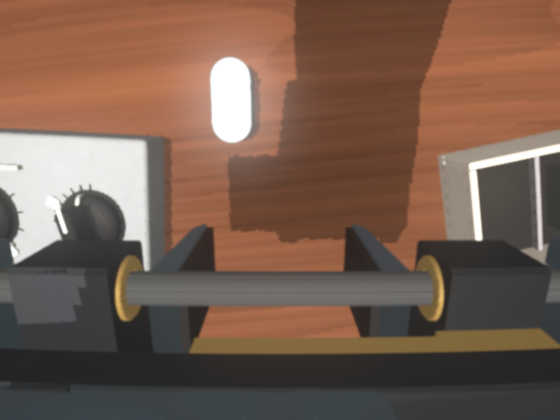

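```bash
python3 - <<'E'
from h import *
o,p,d,c=snap('wrist')
print(at_z(c,o,[(231,99.5),(226,57),(234,142)],38).round(1))
delta(450.6,-58.6,37.5,-4.6)
E
```

```text
[[449.4 -57.3  38. ]
 [415.6 -57.7  38. ]
 [484.4 -58.6  38. ]]
x 172.3 y -43.6 z -80.1 twist -0.0  rows 4.7  | cur [534.  -21.6 209.7] -4.6
```

```bash
python3 -m pendant '[{"x":20,"y":-10,"z":-20,"twist":0},{"x":40,"y":-25,"z":-45,"twist":0},{"x":60,"y":-43.2,"z":-75,"twist":0},{"x":90,"y":-43.2,"z":-80,"twist":0},{"x":125,"y":-43.2,"z":-80,"twist":0},{"x":150,"y":-43.2,"z":-80,"twist":0},{"x":165,"y":-43.2,"z":-80,"twist":0},{"x":172,"y":-43.2,"z":-80,"twist":0},{"x":173,"y":-43.2,"z":-80,"twist":0},{"x":173,"y":-43.2,"z":-80,"twist":0},{"x":173,"y":-43.2,"z":-80,"twist":0}]' 70
python3 -m pendant '[{"x":0,"y":0,"z":0,"twist":0},{"x":0,"y":0,"z":0,"twist":0},{"x":0,"y":0,"z":0,"twist":0},{"x":0,"y":0,"z":0,"twist":0},{"x":0,"y":0,"z":0,"twist":0},{"x":0,"y":0,"z":0,"twist":0},{"x":0,"y":0,"z":0,"twist":0}]' 0 50
python3 -m pendant '[{"x":0,"y":0,"z":0,"twist":0},{"x":-5,"y":0,"z":0,"twist":0},{"x":-20,"y":0,"z":0,"twist":0},{"x":-40,"y":0,"z":0,"twist":0},{"x":-70,"y":0,"z":0,"twist":0},{"x":-100,"y":0,"z":0,"twist":0},{"x":-110,"y":0,"z":0,"twist":0},{"x":-110,"y":0,"z":0,"twist":0},{"x":-110,"y":0,"z":0,"twist":0}]' 0 50
python3 -c "
from h import *
delta(567.3,185.5,150,7.4)"
```

```text
time_s: 26.93
tool_pos: [451.7, -58.3, 37.8]
ee_rot: [[0.001, 0.079, 0.997], [-0.0, 0.997, -0.079], [-1.0, -0.0, 0.001]]
force: [0.5, 0.5, 0.1]
finger_gap: 63.6
time_s: 27.52
tool_pos: [451.2, -58.6, 37.1]
ee_rot: [[0.0, 0.08, 0.997], [0.0, 0.997, -0.08], [-1.0, 0.0, 0.0]]
force: [-0.6, 2.4, 7.4]
finger_gap: 33.7
time_s: 28.27
tool_pos: [450.6, -58.6, 146.2]
ee_rot: [[0.0, 0.08, 0.997], [-0.0, 0.997, -0.08], [-1.0, -0.0, 0.0]]
force: [0.5, 0.4, -7.5]
finger_gap: 33.5
x -3.8 y 252.6 z 96.8 twist -12.0  rows 6.5  | cur [450.6 -58.6 146.2] -4.6
```

```bash
python3 -m pendant '[{"x":-4,"y":15,"z":5,"twist":-2},{"x":-4,"y":50,"z":10,"twist":-6},{"x":-4,"y":88,"z":20,"twist":-12},{"x":-4,"y":125,"z":35,"twist":-12},{"x":-4,"y":160,"z":50,"twist":-12},{"x":-4,"y":195,"z":70,"twist":-12},{"x":-4,"y":228,"z":88,"twist":-12},{"x":-4,"y":252.6,"z":96.8,"twist":-12},{"x":-4,"y":252.6,"z":96.8,"twist":-12},{"x":-4,"y":252.6,"z":96.8,"twist":-12},{"x":-4,"y":252.6,"z":96.8,"twist":-12}]' 0 50
python3 -c "
from h import *
delta(567.7,186,50,7.4)"
```

```text
time_s: 29.18
tool_pos: [566.1, 184.9, 148.4]
ee_rot: [[-0.004, -0.13, 0.992], [-0.001, 0.992, 0.13], [-1.0, -0.001, -0.004]]
force: [-0.6, 0.5, -6.2]
finger_gap: 33.8
x 98.4 y 1.0 z 2.1 twist 0.0  rows 2.4  | cur [566.1 184.9 148.4] 7.4
```

```bash
python3 -m pendant '[{"x":25,"y":0,"z":0,"twist":0},{"x":55,"y":0,"z":0,"twist":0},{"x":75,"y":0,"z":0,"twist":0},{"x":88,"y":0,"z":0,"twist":0},{"x":94,"y":0,"z":0,"twist":0},{"x":98,"y":0,"z":0,"twist":0},{"x":99.5,"y":0,"z":0,"twist":0},{"x":100,"y":0,"z":0,"twist":0},{"x":100,"y":0,"z":0,"twist":0}]'
python3 -m pendant '[{"x":0,"y":0,"z":0,"twist":0},{"x":0,"y":0,"z":0,"twist":0},{"x":0,"y":0,"z":0,"twist":0},{"x":0,"y":0,"z":0,"twist":0},{"x":0,"y":0,"z":0,"twist":0}]' 48
python3 -m pendant '[{"x":-20,"y":0,"z":0,"twist":0},{"x":-60,"y":0,"z":0,"twist":0},{"x":-100,"y":0,"z":0,"twist":0},{"x":-140,"y":20,"z":-10,"twist":4},{"x":-180,"y":50,"z":-30,"twist":11},{"x":-220,"y":80,"z":-50,"twist":18},{"x":-260,"y":100,"z":-40,"twist":25},{"x":-280,"y":100,"z":-20,"twist":32},{"x":-280,"y":100,"z":0,"twist":39},{"x":-280,"y":100,"z":0,"twist":46},{"x":-280,"y":100,"z":0,"twist":53},{"x":-280,"y":100,"z":0,"twist":60}]' 60
python3 -m pendant '[{"x":0,"y":0,"z":0,"twist":7},{"x":0,"y":0,"z":0,"twist":14},{"x":0,"y":0,"z":0,"twist":21},{"x":0,"y":0,"z":0,"twist":28},{"x":0,"y":0,"z":0,"twist":30},{"x":0,"y":0,"z":0,"twist":30}]'
python3 - <<'E'
from h import *
o,p,d,c=snap('wrist','w8.png')
E
```

```text
time_s: 29.93
tool_pos: [568.3, 185.6, 51.7]
ee_rot: [[0.001, -0.129, 0.992], [0.0, 0.992, 0.129], [-1.0, 0.0, 0.001]]
force: [-0.3, 0.6, -6.6]
finger_gap: 33.9
time_s: 30.35
tool_pos: [567.9, 185.5, 51.2]
ee_rot: [[0.001, -0.129, 0.992], [0.0, 0.992, 0.129], [-1.0, 0.0, 0.001]]
force: [-0.8, -0.2, 0.5]
finger_gap: 43.6
time_s: 31.35
tool_pos: [554.9, 284.8, 331.1]
ee_rot: [[0.0, 0.798, 0.603], [0.0, 0.603, -0.798], [-1.0, 0.0, 0.0]]
force: [-0.8, -0.4, 0.3]
finger_gap: 54.9
time_s: 31.85
tool_pos: [554.7, 284.6, 330.9]
ee_rot: [[-0.0, 0.992, 0.127], [-0.0, 0.127, -0.992], [-1.0, -0.0, 0.0]]
force: [-0.2, -0.1, -0.3]
finger_gap: 54.5
```

View pics/w8.png

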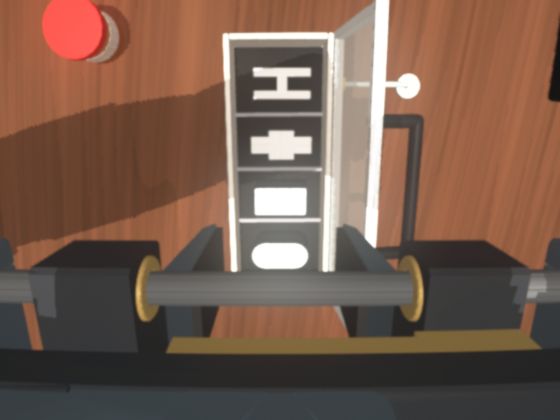

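All four sections lie in their compartments (rows 83, 145, 201, 256). Now to close the lid, re-gripping the bar from above.

```bash
python3 -m pendant '[{"x":0,"y":20,"z":-4,"twist":0},{"x":0,"y":50,"z":-4,"twist":0},{"x":0,"y":90,"z":-4,"twist":0},{"x":0,"y":110,"z":-4,"twist":0},{"x":0,"y":118.7,"z":-4,"twist":0},{"x":20,"y":118.7,"z":-4,"twist":0},{"x":55,"y":118.7,"z":-4,"twist":0},{"x":80,"y":118.7,"z":-4,"twist":0},{"x":80,"y":118.7,"z":-4,"twist":0},{"x":80,"y":118.7,"z":-4,"twist":0}]' 30
python3 -c "
from h import *
delta(672,304,158,-82.6)"
```

```text
time_s: 32.73
tool_pos: [671.0, 303.7, 250.2]
ee_rot: [[-0.002, 0.991, 0.13], [-0.001, 0.13, -0.991], [-1.0, -0.002, 0.001]]
force: [-0.0, 0.8, 0.9]
finger_gap: 27.4
x 92.2 y 1.2 z -0.2 twist 0.1  rows 2.2  | cur [671.  303.7 250.2] -82.5
```

```bash
python3 -m pendant '[{"x":20,"y":1.2,"z":0,"twist":0},{"x":45,"y":1.2,"z":0,"twist":0},{"x":65,"y":1.2,"z":0,"twist":0},{"x":80,"y":1.2,"z":0,"twist":0},{"x":88,"y":1.2,"z":0,"twist":0},{"x":92,"y":1.2,"z":0,"twist":0},{"x":92,"y":1.2,"z":0,"twist":0},{"x":92,"y":1.2,"z":0,"twist":0}]' 30
python3 -m pendant '[{"x":0,"y":0,"z":0,"twist":0},{"x":0,"y":0,"z":0,"twist":0},{"x":0,"y":0,"z":0,"twist":0},{"x":0,"y":0,"z":0,"twist":0},{"x":0,"y":0,"z":0,"twist":0}]' 0 30
```

```text
time_s: 33.4
tool_pos: [673.7, 304.3, 160.2]
ee_rot: [[0.001, 0.992, 0.129], [0.001, 0.129, -0.992], [-1.0, 0.001, -0.0]]
force: [0.4, -0.3, 0.7]
finger_gap: 27.3
time_s: 33.82
tool_pos: [673.3, 304.2, 159.3]
ee_rot: [[0.0, 0.992, 0.129], [0.0, 0.129, -0.992], [-1.0, 0.0, -0.0]]
force: [-0.9, -0.3, 3.0]
finger_gap: 11.1
```

```bash
python3 -m pendant '[{"x":-3.1,"y":-4.8,"z":0,"twist":0},{"x":-7.7,"y":-13.2,"z":0,"twist":0},{"x":-11.5,"y":-21.9,"z":0,"twist":0},{"x":-14.5,"y":-30.9,"z":0,"twist":0},{"x":-16.8,"y":-40.2,"z":0,"twist":0},{"x":-18.2,"y":-49.6,"z":0,"twist":0},{"x":-18.8,"y":-59.1,"z":0,"twist":0},{"x":-18.5,"y":-68.6,"z":0,"twist":0},{"x":-17.5,"y":-78.1,"z":0,"twist":0},{"x":-15.6,"y":-87.4,"z":0,"twist":0},{"x":-15.6,"y":-87.4,"z":0,"twist":0}]' 0 30
python3 -m pendant '[{"x":2.7,"y":-9.1,"z":0,"twist":0},{"x":6.2,"y":-18,"z":0,"twist":0},{"x":10.4,"y":-26.5,"z":0,"twist":0},{"x":15.3,"y":-34.6,"z":0,"twist":0},{"x":21,"y":-42.3,"z":0,"twist":0},{"x":27.3,"y":-49.5,"z":0,"twist":0},{"x":34.2,"y":-56,"z":0,"twist":0},{"x":41.6,"y":-61.9,"z":0,"twist":0},{"x":49.5,"y":-67.2,"z":0,"twist":0},{"x":54,"y":-69.5,"z":0,"twist":0},{"x":57.9,"y":-71.8,"z":0,"twist":0},{"x":57.9,"y":-71.8,"z":0,"twist":0}]' 0 30
```

```text
time_s: 34.73
tool_pos: [585.3, 292.7, 175.0]
ee_rot: [[0.0, 0.992, 0.129], [0.0, 0.129, -0.992], [-1.0, 0.0, -0.0]]
force: [-5.2, -0.8, 9.4]
finger_gap: 11.2
time_s: 35.73
tool_pos: [514.6, 283.5, 115.4]
ee_rot: [[-0.001, 0.992, 0.129], [-0.0, 0.129, -0.992], [-1.0, -0.001, 0.0]]
force: [4.0, 6.7, -7.5]
finger_gap: 11.2
```

```bash
python3 -m pendant '[{"x":2,"y":0,"z":0,"twist":0},{"x":4,"y":0,"z":0,"twist":0},{"x":4,"y":0,"z":0,"twist":0}]' 0 30
python3 -m pendant '[{"x":0,"y":0,"z":0,"twist":0},{"x":0,"y":0,"z":0,"twist":0},{"x":0,"y":0,"z":0,"twist":0},{"x":0,"y":0,"z":0,"twist":0},{"x":0,"y":0,"z":0,"twist":0},{"x":0,"y":0,"z":0,"twist":0}]' 50
python3 -m pendant '[{"x":-20,"y":0,"z":0,"twist":0},{"x":-60,"y":0,"z":0,"twist":0},{"x":-100,"y":0,"z":0,"twist":0},{"x":-140,"y":0,"z":0,"twist":0},{"x":-180,"y":0,"z":0,"twist":0},{"x":-215,"y":0,"z":0,"twist":0},{"x":-215,"y":0,"z":0,"twist":0},{"x":-215,"y":0,"z":0,"twist":0}]' 50
python3 - <<'E'
from h import *
np.set_printoptions(precision=1,suppress=True)
o,p,d,c=snap('wrist','w9.png'); C=cloud(c,o,d); print(o['tool_pos'])
X,Y,Z=C[...,0],C[...,1],C[...,2]
b=np.stack([(X-554.7)*.9917+(Y-286.2)*.129,-(X-554.7)*.129+(Y-286.2)*.9917],-1)
for x0 in (-52,-45,-20,0,30,50):
    m=(abs(b[...,0]-x0)<4)&(b[...,1]>65)&(b[...,1]<140); print(x0,m.sum(),np.percentile(Z[m],[10,50,90]) if m.any() else '')
m=(Z>100)&(Z<125)&(abs(b[...,1])<50)&(abs(b[...,0]+40)<40);print('bar',np.median(b[m],0),np.percentile(Z[m],[5,50,95]))
E
```

```text
time_s: 35.98
tool_pos: [514.7, 283.5, 113.5]
ee_rot: [[-0.002, 0.992, 0.129], [-0.001, 0.129, -0.992], [-1.0, -0.002, 0.0]]
force: [-11.1, -0.9, 33.0]
finger_gap: 11.4
time_s: 36.48
tool_pos: [515.0, 283.3, 112.2]
ee_rot: [[-0.001, 0.992, 0.129], [-0.0, 0.129, -0.992], [-1.0, -0.001, 0.0]]
force: [0.4, 0.1, 0.7]
finger_gap: 45.0
time_s: 37.15
tool_pos: [515.9, 283.8, 329.5]
ee_rot: [[0.003, 0.992, 0.129], [0.002, 0.129, -0.992], [-1.0, 0.003, -0.001]]
force: [0.6, -0.4, -0.8]
finger_gap: 45.6
[515.9 283.8 329.5]
-52 587 [68.9 69.9 71. ]
-45 519 [68.6 69.7 70.8]
-20 552 [68.6 69.7 70.7]
0 560 [68.6 69.7 70.7]
30 555 [68.5 69.6 70.6]
50 556 [68.9 70.  71.2]
bar [-40.8   1.6] [111.5 114.8 116.4]
```

View pics/w9.png

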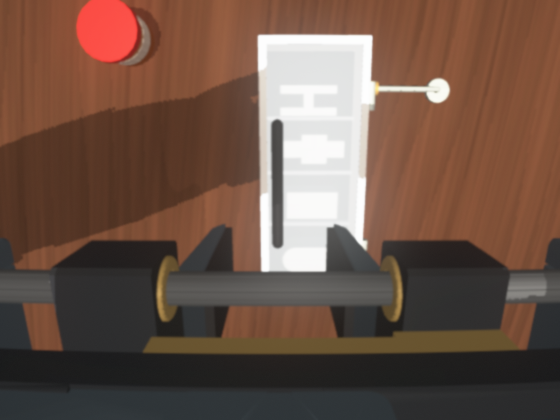

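Lid shows flat at z≈70 everywhere, so it's shut. On to the panel.

```bash
python3 -c "
from h import *
delta(570,-240,330,-8.4)"
```

```text
x -2.6 y -13.2 z 526.1 twist -74.2  rows 12.6  | cur [515.2 283.4 327.5] -82.6
```

```bash
python3 -m pendant '[{"x":-2,"y":0,"z":30,"twist":-5},{"x":-2,"y":-2,"z":70,"twist":-12},{"x":-2,"y":-13,"z":526,"twist":-74},{"x":-2,"y":-13,"z":526,"twist":-74},{"x":-2,"y":-13,"z":526,"twist":-74},{"x":-2,"y":-13,"z":526,"twist":-74},{"x":-2,"y":-13,"z":526,"twist":-74},{"x":-2,"y":-13,"z":526,"twist":-74},{"x":-2,"y":-13,"z":526,"twist":-74},{"x":-2,"y":-13,"z":526,"twist":-74},{"x":-2,"y":-13,"z":526,"twist":-74},{"x":-2,"y":-13,"z":526,"twist":-74}]' 35
python3 -m pendant '[{"x":0,"y":0,"z":30,"twist":0},{"x":0,"y":0,"z":50,"twist":0},{"x":0,"y":0,"z":50,"twist":0},{"x":0,"y":0,"z":50,"twist":0},{"x":0,"y":0,"z":50,"twist":0}]' 35
python3 - <<'E'
from h import *
o,p,d,c=snap('wrist','w10.png'); print(o['tool_pos'])
for t in ['regulator','vent','reg_mark','vent_mark','reg_pointer','vent_pointer','lock_fin']: print(t,[(np.round(x['at'],1).tolist(),round(x['conf'],2)) for x in look_for(t,'wrist')])
cv2.imwrite('pics/w10b.png',cv2.resize(p[40:240,150:420],None,fx=2.9,fy=2.9,interpolation=cv2.INTER_CUBIC)[...,::-1])
E
```

```text
time_s: 38.2
tool_pos: [562.2, -170.9, 327.5]
ee_rot: [[-0.003, 0.142, 0.99], [0.001, 0.99, -0.142], [-1.0, 0.001, -0.003]]
force: [0.9, 1.8, 0.1]
finger_gap: 31.7
time_s: 38.62
tool_pos: [611.6, -176.3, 327.8]
ee_rot: [[-0.003, 0.149, 0.989], [0.001, 0.989, -0.149], [-1.0, 0.0, -0.003]]
force: [-0.6, -0.7, 0.1]
finger_gap: 32.0
[ 611.63402087 -176.2817347   327.83336683]
regulator [([166.1, 119.1], 0.6)]
vent [([259.5, 119.3], 0.56)]
reg_mark [([189.1, 147.6], 0.49)]
vent_mark [([170.4, 125.6], 0.58)]
reg_pointer [([169.1, 119.4], 0.7)]
vent_pointer [([258.1, 118.6], 0.87)]
lock_fin [([65.8, 119.3], 0.86)]
```

View pics/w10.png

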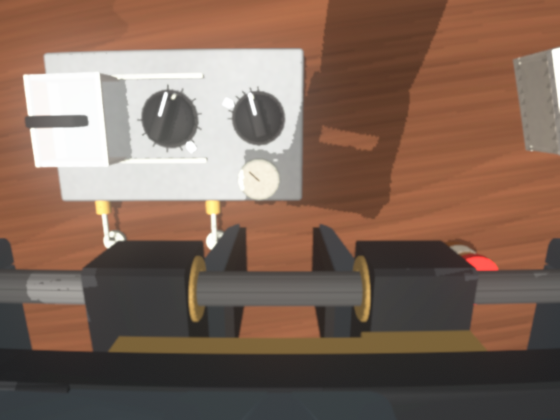

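View pics/w10b.png

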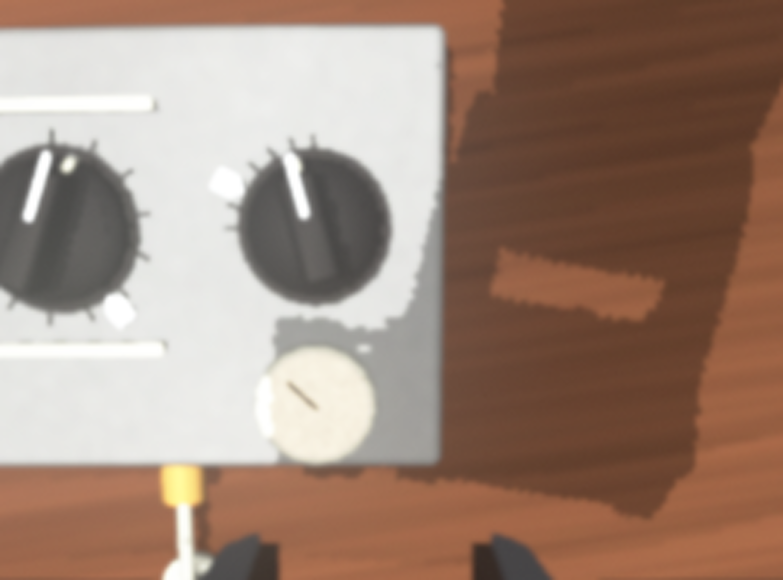

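```bash
python3 - <<'E'
from h import *
np.set_printoptions(precision=1,suppress=True)
o,p,d,c=snap('wrist')
cv2.imwrite('pics/w11.png',cv2.resize(p[70:170,120:290],None,fx=4.7,fy=4.7,interpolation=cv2.INTER_CUBIC)[...,::-1])
g=cv2.cvtColor(p,cv2.COLOR_RGB2GRAY)
for nm,(u,v) in dict(reg=(168,118),vent=(258,118)).items():
    m=np.zeros_like(g); m[v-32:v+32,u-32:u+32]=(g[v-32:v+32,u-32:u+32]<110)
    n,l,s,ce=cv2.connectedComponentsWithStats(m); i=1+np.argmax(s[1:,4])
    cn,_=cv2.findContours((l==i).astype(np.uint8),cv2.RETR_EXTERNAL,cv2.CHAIN_APPROX_NONE)
    (q,r)=cv2.minEnclosingCircle(max(cn,key=len)); e=cv2.fitEllipse(cv2.convexHull(max(cn,key=len))); print(nm,q,r,e,at_z(c,o,[e[0]],62))
E
```

```text
reg (169.94943237304688, 116.63483428955078) 27.875444412231445 ((169.8589324951172, 116.68768310546875), (52.8462028503418, 55.753387451171875), 150.15591430664062) [[ 527.5 -286.7   62. ]]
vent (258.71875, 116.140625) 25.414270401000977 ((258.62530517578125, 116.10044860839844), (49.278076171875, 50.6189079284668), 166.21145629882812) [[ 542.  -190.3   62. ]]
```

View pics/w11.png

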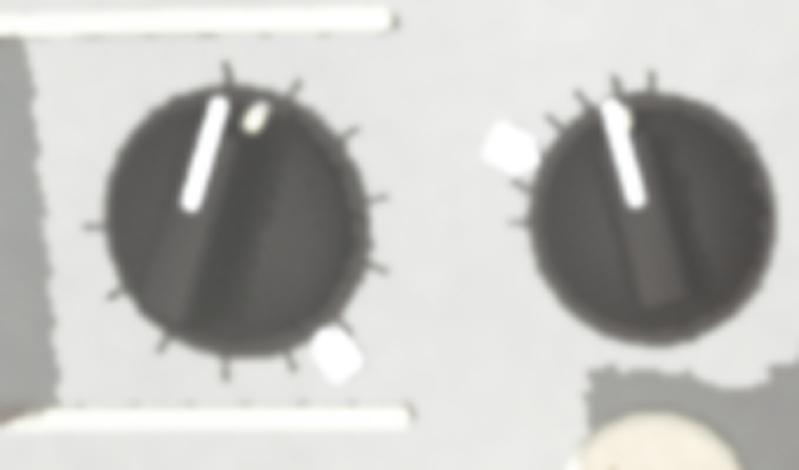

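```bash
python3 - <<'E'
from h import *
np.set_printoptions(precision=1,suppress=True)
o,p,d,c=snap('wrist')
f=lambda u,v:(u/4.7+120-.4,v/4.7+70-.4)
W=lambda uv,z:at_z(c,o,[f(*uv)],z)[0]
print('vent c89',W((635,204),89),'skirt',W((653,218),62),'bar end-',W((662,303),89),'end+',W((609,103),89))
print('reg c89',W((190,208),89),'skirt',W((237,220),62),'end+',W((220,100),89))
def ang(a,b): 
    v=b-a; return np.degrees(np.arctan2(v[1],v[0]))
print('vent pointer dir',ang(W((635,204),89),W((609,103),89)),'reg pointer dir',ang(W((190,208),89),W((220,100),89)))
vs=W((653,218),62);rs=W((237,220),62);v=vs-rs;print(np.hypot(*v[:2]),'yaw',-np.degrees(np.arctan2(v[0],v[1])))
vm=W((511,150),50); rm=W((337,353),50)
print('marks',vm,rm,ang(vs,vm),np.hypot(*(vm-vs)[:2]),ang(rs,rm),np.hypot(*(rm-rs)[:2]))
C=cloud(c,o,d); m=(abs(C[...,2]-50)<3)&(C[...,1]<-100); n,l,s,_=cv2.connectedComponentsWithStats(m.astype(np.uint8)); i=1+np.argmax(s[1:,4]); P=C[l==i][:,:2].astype(np.float32); r=cv2.minAreaRect(P); print(r,cv2.boxPoints(r))
E
```

```text
vent c89 [ 538.5 -192.3   89. ] skirt [ 541.9 -190.4   62. ] bar end- [ 560.3 -189.9   89. ] end+ [ 516.8 -194.3   89. ]
reg c89 [ 524.3 -288.4   89. ] skirt [ 527.3 -286.5   62. ] end+ [ 503.1 -277.    89. ]
vent pointer dir -174.57190427800919 reg pointer dir 151.78948569802608
97.204851293038 yaw -8.619178169717319
marks [ 521.1 -221.8   50. ] [ 561.6 -272.4   50. ] -123.4556645693708 37.67284150669393 22.28612435921983 37.13534347153838
((537.9512939453125, -286.4613952636719), (290.1605224609375, 169.155029296875), 81.44034576416016) [[ 432.7 -417.3]
 [ 600.  -442.5]
 [ 643.2 -155.6]
 [ 475.9 -130.4]]
```

Vent: bar centre ≈ (540,-191), pointer 14° CCW from -x, so turn 49° CCW. Regulator: pointer ≈ 19.6° CW, mark ≈ 149° CW.

```bash
python3 -c "
from h import *
delta(540,-191.3,125,5.4);delta(540,-191.3,91,5.4);print(get_obs()['joint_pos'])"
```

```text
x 204.7 y -25.3 z -69.6 twist -14.0  rows 5.2  | cur [ 612.6 -176.7  329.7] -8.6
x 238.7 y -25.3 z -69.6 twist -14.0  rows 6.0  | cur [ 612.6 -176.7  329.7] -8.6
[-1.81816253e+01  1.08166825e+01  1.03419367e+02 -3.35834687e-04
  6.57521020e+01 -9.96074554e+01]
```

```bash
python3 -m pendant '[{"x":10,"y":-6,"z":-20,"twist":-4},{"x":30,"y":-16,"z":-45,"twist":-9},{"x":60,"y":-25.3,"z":-69.6,"twist":-14},{"x":100,"y":-25.3,"z":-69.6,"twist":-14},{"x":140,"y":-25.3,"z":-69.6,"twist":-14},{"x":180,"y":-25.3,"z":-69.6,"twist":-14},{"x":205,"y":-25.3,"z":-69.6,"twist":-14},{"x":205,"y":-25.3,"z":-69.6,"twist":-14},{"x":205,"y":-25.3,"z":-69.6,"twist":-14}]' 35
python3 - <<'E'
from h import *
o,p,d,c=snap('wrist','w12.png'); delta(540,-191.3,91,5.4)
E
```

```text
time_s: 39.87
tool_pos: [539.7, -191.2, 124.2]
ee_rot: [[-0.002, -0.095, 0.996], [0.001, 0.996, 0.095], [-1.0, 0.001, -0.002]]
force: [0.8, 0.7, 0.7]
finger_gap: 32.0
x 34.7 y 0.4 z -0.7 twist 0.0  rows 0.8  | cur [ 540.7 -191.6  125.7] 5.4
```

View pics/w12.png

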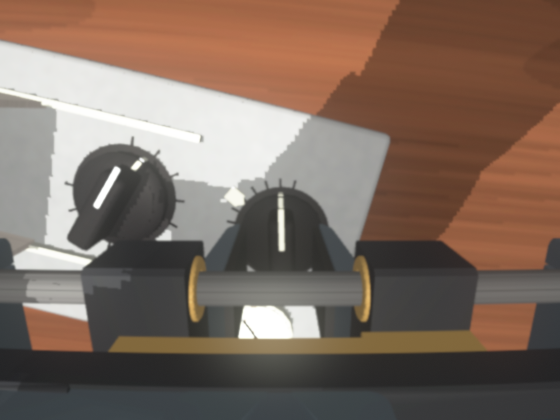

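Pointer (281,195→250) lines up with the tool and is centred between the fingers. Descending and gripping.

```bash
python3 -m pendant '[{"x":15,"y":0.4,"z":-0.7,"twist":0},{"x":25,"y":0.4,"z":-0.7,"twist":0},{"x":32,"y":0.4,"z":-0.7,"twist":0},{"x":34.7,"y":0.4,"z":-0.7,"twist":0},{"x":34.7,"y":0.4,"z":-0.7,"twist":0},{"x":34.7,"y":0.4,"z":-0.7,"twist":0}]' 35
python3 -m pendant '[{"x":0,"y":0,"z":0,"twist":0},{"x":0,"y":0,"z":0,"twist":0},{"x":0,"y":0,"z":0,"twist":0},{"x":0,"y":0,"z":0,"twist":0},{"x":0,"y":0,"z":0,"twist":0},{"x":0,"y":0,"z":0,"twist":0}]' 0 20
```

```text
time_s: 40.42
tool_pos: [539.6, -191.2, 90.4]
ee_rot: [[0.0, -0.095, 0.996], [-0.0, 0.996, 0.095], [-1.0, -0.0, 0.0]]
force: [0.5, -0.4, 0.0]
finger_gap: 31.8
time_s: 40.92
tool_pos: [539.5, -190.2, 90.2]
ee_rot: [[0.0, -0.094, 0.996], [0.001, 0.996, 0.094], [-1.0, 0.001, 0.0]]
force: [0.6, 11.5, 6.4]
finger_gap: 13.7
```

```bash
python3 -m pendant '[{"x":0,"y":1,"z":0.5,"twist":0},{"x":0,"y":1.5,"z":1,"twist":-2},{"x":0,"y":1.5,"z":1,"twist":-7},{"x":0,"y":1.5,"z":1,"twist":-13},{"x":0,"y":1.5,"z":1,"twist":-19},{"x":0,"y":1.5,"z":1,"twist":-25},{"x":0,"y":1.5,"z":1,"twist":-31},{"x":0,"y":1.5,"z":1,"twist":-37},{"x":0,"y":1.5,"z":1,"twist":-43},{"x":0,"y":1.5,"z":1,"twist":-47},{"x":0,"y":1.5,"z":1,"twist":-49},{"x":0,"y":1.5,"z":1,"twist":-49}]' 0 20
python3 - <<'E'
from h import *
o,p,d,c=snap('wrist','w13.png'); print(o['joint_pos'].round(1))
E
```

```text
time_s: 41.92
tool_pos: [541.0, -191.9, 90.4]
ee_rot: [[0.002, -0.815, 0.579], [-0.004, 0.579, 0.815], [-1.0, -0.004, -0.002]]
force: [-1.1, -25.8, -7.7]
finger_gap: 13.7
[ -21.8   23.2  116.9   -0.2   39.7 -166.2]
```

View pics/w13.png

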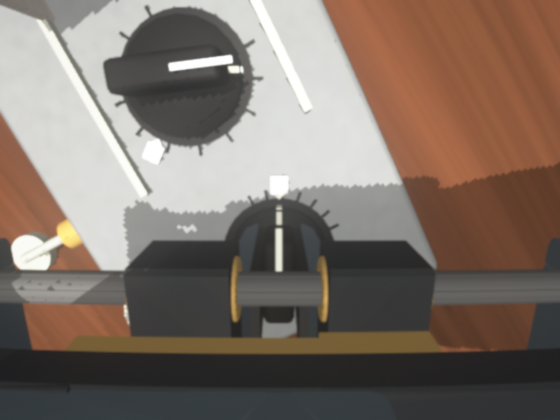

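```bash
python3 -m pendant '[{"x":0,"y":-0.6,"z":-0.8,"twist":0},{"x":0,"y":-1.2,"z":-1.6,"twist":0},{"x":0,"y":-1.2,"z":-1.6,"twist":0},{"x":0,"y":-1.2,"z":-1.6,"twist":0}]' 0 20
python3 -m pendant '[{"x":0,"y":0,"z":0,"twist":0},{"x":0,"y":0,"z":0,"twist":0},{"x":0,"y":0,"z":0,"twist":0},{"x":0,"y":0,"z":0,"twist":0}]' 32
python3 -m pendant '[{"x":-20,"y":0,"z":0,"twist":0},{"x":-55,"y":0,"z":0,"twist":0},{"x":-90,"y":0,"z":0,"twist":0},{"x":-90,"y":0,"z":0,"twist":0},{"x":-90,"y":0,"z":0,"twist":0}]' 32
python3 - <<'E'
from h import *
o,p,d,c=snap('wrist','w14.png'); print(o['tool_pos'].round(1))
delta(540,-260,230,-28.2)
E
```

```text
time_s: 42.3
tool_pos: [540.9, -192.2, 90.3]
ee_rot: [[0.002, -0.813, 0.582], [-0.001, 0.582, 0.813], [-1.0, -0.002, -0.0]]
force: [1.8, -8.1, -1.9]
finger_gap: 13.8
time_s: 42.63
tool_pos: [540.0, -191.2, 89.8]
ee_rot: [[-0.0, -0.813, 0.582], [0.0, 0.582, 0.813], [-1.0, 0.0, -0.0]]
force: [0.3, -0.1, 0.4]
finger_gap: 29.1
time_s: 43.05
tool_pos: [541.2, -191.7, 181.9]
ee_rot: [[0.003, -0.813, 0.582], [-0.001, 0.582, 0.813], [-1.0, -0.003, 0.001]]
force: [0.1, 0.1, -0.6]
finger_gap: 29.2
[ 541.2 -191.7  181.9]
x -49.7 y -39.8 z -56.0 twist 82.6  rows 11.5  | cur [ 540.3 -191.4  180.3] 54.4
```

View pics/w14.png

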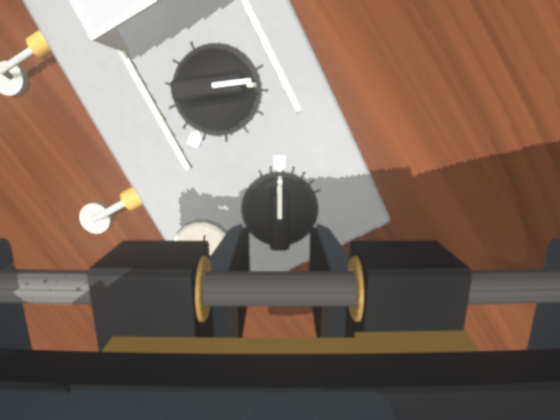

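Vent pointer and mark are both at column 279.5, so it's aligned. Now to the regulator.

```bash
python3 -c "
from h import *
delta(525.6,-289.5,180,-28.2)"
python3 -m pendant '[{"x":-5,"y":-20,"z":-30,"twist":7},{"x":-5,"y":-40,"z":-50,"twist":14},{"x":-5,"y":-48,"z":-88,"twist":21},{"x":-5,"y":-48,"z":-88,"twist":28},{"x":-5,"y":-48,"z":-88,"twist":35},{"x":-5,"y":-48,"z":-88,"twist":42},{"x":-5,"y":-48,"z":-88,"twist":49},{"x":-5,"y":-48,"z":-88,"twist":56},{"x":-5,"y":-48,"z":-88,"twist":63},{"x":-5,"y":-48,"z":-88,"twist":70},{"x":-5,"y":-48,"z":-88,"twist":77},{"x":-5,"y":-48,"z":-88,"twist":82.6}]' 32
python3 -m pendant '[{"x":40,"y":0,"z":0,"twist":0},{"x":55,"y":0,"z":0,"twist":0},{"x":55,"y":0,"z":0,"twist":0}]' 32
python3 - <<'E'
from h import *
o,p,d,c=snap('wrist','w15.png'); delta(525.6,-289.5,91,-28.2)
E
```

```text
x 0.3 y -45.2 z -88.3 twist 82.6  rows 11.5  | cur [ 540.3 -191.4  180.3] 54.4
time_s: 44.1
tool_pos: [527.2, -290.4, 183.1]
ee_rot: [[-0.002, 0.478, 0.878], [0.001, 0.878, -0.478], [-1.0, 0.0, -0.003]]
force: [0.1, 0.7, 0.1]
finger_gap: 29.5
time_s: 44.35
tool_pos: [525.3, -289.3, 125.0]
ee_rot: [[-0.007, 0.472, 0.881], [0.004, 0.882, -0.472], [-1.0, 0.0, -0.008]]
force: [-0.9, 1.4, 0.5]
finger_gap: 29.2
x 36.2 y -0.0 z -0.8 twist 0.0  rows 0.9  | cur [ 526.5 -289.9  127.2] -28.2
```

View pics/w15.png

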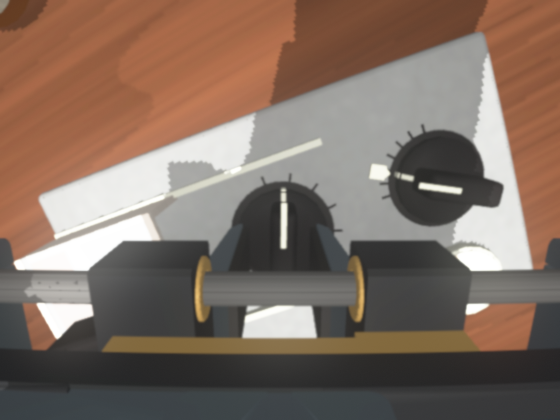

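```bash
python3 -m pendant '[{"x":15,"y":1,"z":-0.8,"twist":0},{"x":25,"y":1.5,"z":-0.8,"twist":0},{"x":32,"y":1.5,"z":-0.8,"twist":0},{"x":35.5,"y":1.5,"z":-0.8,"twist":0},{"x":35.5,"y":1.5,"z":-0.8,"twist":0},{"x":35.5,"y":1.5,"z":-0.8,"twist":0}]' 32
python3 -m pendant '[{"x":0,"y":0,"z":0,"twist":0},{"x":0,"y":0,"z":0,"twist":0},{"x":0,"y":0,"z":0,"twist":0},{"x":0,"y":0,"z":0,"twist":0},{"x":0,"y":0,"z":0,"twist":0},{"x":0,"y":0,"z":0,"twist":0}]' 0 20
```

```text
time_s: 44.9
tool_pos: [528.2, -289.4, 94.7]
ee_rot: [[0.0, 0.472, 0.881], [-0.0, 0.881, -0.472], [-1.0, -0.0, 0.0]]
force: [-0.3, -0.6, 0.4]
finger_gap: 29.3
time_s: 45.4
tool_pos: [528.5, -288.9, 94.9]
ee_rot: [[0.001, 0.473, 0.881], [0.0, 0.881, -0.473], [-1.0, 0.001, 0.001]]
force: [2.6, 6.7, 4.3]
finger_gap: 13.9
```

```bash
python3 -m pendant '[{"x":0,"y":0.5,"z":0,"twist":2},{"x":0,"y":0.5,"z":0,"twist":8},{"x":0,"y":0.5,"z":0,"twist":14},{"x":0,"y":0.5,"z":0,"twist":20},{"x":0,"y":0.5,"z":0,"twist":26},{"x":0,"y":0.5,"z":0,"twist":32},{"x":0,"y":0.5,"z":0,"twist":38},{"x":0,"y":0.5,"z":0,"twist":44},{"x":0,"y":0.5,"z":0,"twist":50},{"x":0,"y":0.5,"z":0,"twist":56},{"x":0,"y":0.5,"z":0,"twist":60},{"x":0,"y":0.5,"z":0,"twist":60}]' 0 20
```

```text
time_s: 46.4
tool_pos: [528.3, -288.9, 94.9]
ee_rot: [[-0.0, 1.0, 0.028], [-0.0, 0.028, -1.0], [-1.0, -0.0, 0.0]]
force: [-2.1, -0.4, 5.8]
finger_gap: 13.7
```

Forces stay low. Continuing.

```bash
python3 -m pendant '[{"x":0,"y":0,"z":0,"twist":3},{"x":0,"y":0,"z":0,"twist":9},{"x":0,"y":0,"z":0,"twist":15},{"x":0,"y":0,"z":0,"twist":21},{"x":0,"y":0,"z":0,"twist":27},{"x":0,"y":0,"z":0,"twist":33},{"x":0,"y":0,"z":0,"twist":39},{"x":0,"y":0,"z":0,"twist":45},{"x":0,"y":0,"z":0,"twist":51},{"x":0,"y":0,"z":0,"twist":57},{"x":0,"y":0,"z":0,"twist":60},{"x":0,"y":0,"z":0,"twist":60}]' 0 20
python3 -m pendant '[{"x":0,"y":0,"z":0,"twist":3},{"x":0,"y":0,"z":0,"twist":6},{"x":0,"y":0,"z":0,"twist":8},{"x":0,"y":0,"z":0,"twist":8},{"x":0,"y":0,"z":0,"twist":8}]' 0 20
python3 - <<'E'
from h import *
o,p,d,c=snap('wrist','w16.png'); print(o['joint_pos'].round(1))
E
```

```text
time_s: 47.4
tool_pos: [528.0, -288.8, 94.9]
ee_rot: [[-0.001, 0.525, -0.851], [0.0, -0.851, -0.525], [-1.0, -0.001, 0.0]]
force: [-4.4, 1.1, 7.7]
finger_gap: 14.0
time_s: 47.82
tool_pos: [528.0, -288.7, 94.9]
ee_rot: [[-0.001, 0.405, -0.914], [0.0, -0.914, -0.405], [-1.0, -0.001, 0.0]]
force: [-5.0, 2.4, 8.6]
finger_gap: 13.7
[-30.9  24.9 113.5  -0.   41.6  35.2]
```

View pics/w16.png

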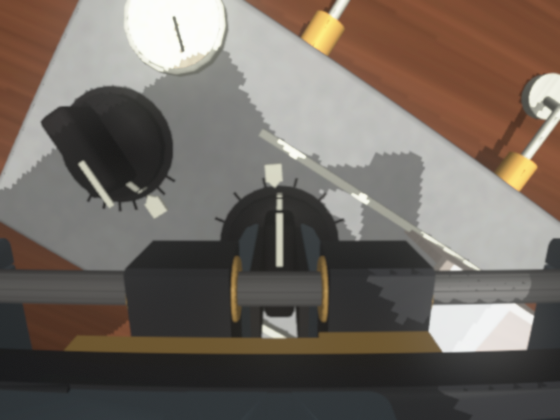

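Mark is at (273.5,174) with the pointer at column 279.5, so I've gone about 5° too far. Turning back.

```bash
python3 -m pendant '[{"x":0,"y":0,"z":0,"twist":-2},{"x":0,"y":0,"z":0,"twist":-4},{"x":0,"y":0,"z":0,"twist":-5},{"x":0,"y":0,"z":0,"twist":-5},{"x":0,"y":0,"z":0,"twist":-5}]' 0 20
python3 -m pendant '[{"x":0,"y":0,"z":0,"twist":0},{"x":0,"y":0,"z":0,"twist":0},{"x":0,"y":0,"z":0,"twist":0},{"x":0,"y":0,"z":0,"twist":0}]' 32
python3 -m pendant '[{"x":-20,"y":0,"z":0,"twist":0},{"x":-55,"y":0,"z":0,"twist":0},{"x":-95,"y":0,"z":0,"twist":0},{"x":-95,"y":0,"z":0,"twist":0},{"x":-95,"y":0,"z":0,"twist":0},{"x":-95,"y":0,"z":0,"twist":0}]' 32
python3 - <<'E'
from h import *
np.set_printoptions(precision=1,suppress=True)
o,p,d,c=snap('wrist','w17.png'); print(o['tool_pos'])
cv2.imwrite('pics/w17b.png',cv2.resize(p[110:270,190:370],None,fx=3.6,fy=3.6,interpolation=cv2.INTER_CUBIC)[...,::-1])
E
```

```text
time_s: 48.28
tool_pos: [528.0, -288.7, 94.9]
ee_rot: [[-0.001, 0.483, -0.875], [0.0, -0.875, -0.483], [-1.0, -0.001, 0.0]]
force: [-3.9, 1.9, 8.3]
finger_gap: 13.8
time_s: 48.62
tool_pos: [528.4, -288.9, 94.4]
ee_rot: [[0.0, 0.482, -0.876], [-0.0, -0.876, -0.482], [-1.0, 0.0, -0.0]]
force: [-0.1, -0.6, -0.3]
finger_gap: 29.2
time_s: 49.12
tool_pos: [528.1, -288.7, 189.1]
ee_rot: [[0.0, 0.482, -0.876], [-0.0, -0.876, -0.482], [-1.0, 0.0, -0.0]]
force: [-1.2, -0.3, -0.4]
finger_gap: 28.8
[ 528.1 -288.7  189.1]
```

View pics/w17b.png

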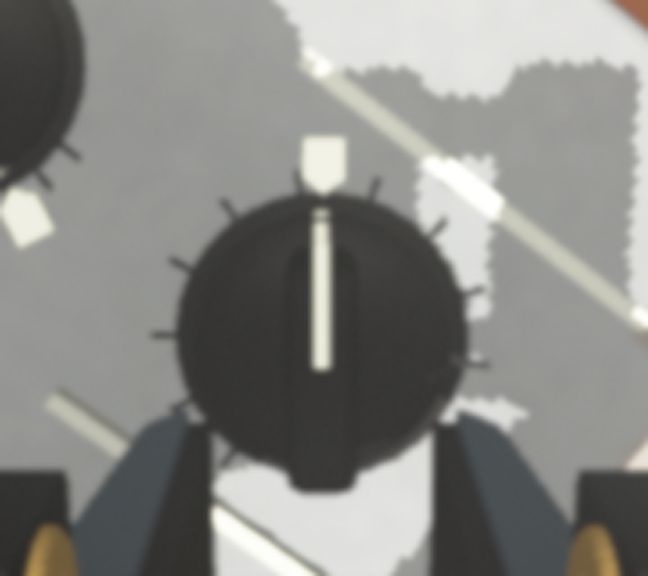

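View pics/w17.png

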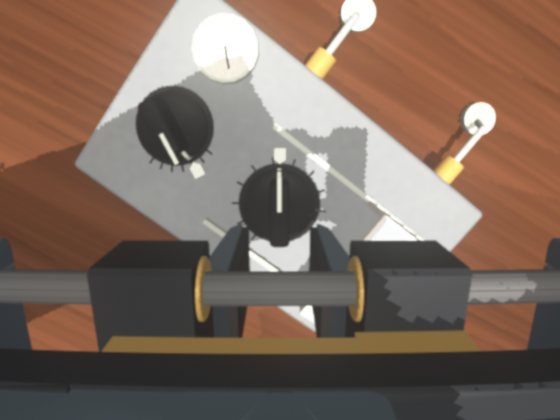

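Regulator pointer (321) and mark tip (323, zoomed) are aligned, and the vent still is. Next, the hood fin.

```bash
python3 -c "
from h import *
delta(512,-372,235,-98.5)"
```

```text
x -46.6 y 65.5 z 54.1 twist -52.7  rows 7.4  | cur [ 527.8 -288.5  188.4] -151.2
```

```bash
python3 -m pendant '[{"x":-30,"y":0,"z":0,"twist":-4},{"x":-46,"y":15,"z":12,"twist":-11},{"x":-46,"y":30,"z":30,"twist":-18},{"x":-46,"y":50,"z":45,"twist":-25},{"x":-46,"y":65.5,"z":54,"twist":-32},{"x":-46,"y":65.5,"z":54,"twist":-39},{"x":-46,"y":65.5,"z":54,"twist":-46},{"x":-46,"y":65.5,"z":54,"twist":-52.7},{"x":-46,"y":65.5,"z":54,"twist":-52.7},{"x":-46,"y":65.5,"z":54,"twist":-52.7}]' 50
python3 - <<'E'
from h import *
o,p,d,c=snap('wrist','w18.png'); print(o['tool_pos'].round(1)); print(look_for('lock_fin','wrist'))
E
```

```text
time_s: 50.0
tool_pos: [512.1, -371.9, 234.0]
ee_rot: [[-0.002, 0.989, -0.151], [0.001, -0.151, -0.989], [-1.0, -0.002, -0.001]]
force: [0.8, 0.1, 0.4]
finger_gap: 45.7
[ 512.1 -371.9  234. ]
[{'at': [281.3, 208.1], 'conf': 0.89}]
```

View pics/w18.png

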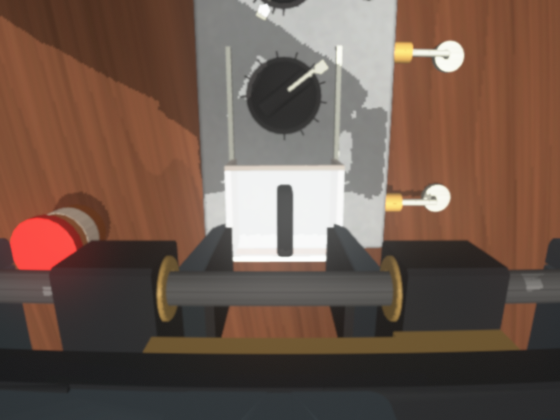

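```bash
python3 - <<'E'
from h import *
o,p,d,c=snap('wrist'); P=at_z(c,o,[(285.2,188),(285.2,220),(285.2,254)],128).round(1); print(P); delta(P[1][0],P[1][1],128,-98.5)
E
```

```text
[[ 518.8 -355.1  128. ]
 [ 515.4 -378.   128. ]
 [ 511.6 -403.5  128. ]]
x 106.8 y 3.9 z 5.5 twist -0.1  rows 2.6  | cur [ 512.4 -372.   234.8] -98.6
```

```bash
python3 -m pendant '[{"x":20,"y":3.7,"z":6,"twist":0},{"x":50,"y":3.7,"z":6,"twist":0},{"x":80,"y":3.7,"z":6,"twist":0},{"x":97,"y":3.7,"z":6,"twist":0},{"x":104,"y":3.7,"z":6,"twist":0},{"x":107,"y":3.7,"z":6,"twist":0},{"x":107,"y":3.7,"z":6,"twist":0},{"x":107,"y":3.7,"z":6,"twist":0}]' 50
python3 -m pendant '[{"x":0,"y":0,"z":0,"twist":0},{"x":0,"y":0,"z":0,"twist":0},{"x":0,"y":0,"z":0,"twist":0},{"x":0,"y":0,"z":0,"twist":0},{"x":0,"y":0,"z":0,"twist":0},{"x":0,"y":0,"z":0,"twist":0},{"x":0,"y":0,"z":0,"twist":0}]' 0 25
```

```text
time_s: 50.82
tool_pos: [515.9, -379.2, 129.6]
ee_rot: [[0.001, 0.989, -0.148], [-0.001, -0.148, -0.989], [-1.0, 0.001, 0.001]]
force: [0.4, -1.1, 0.4]
finger_gap: 45.7
time_s: 51.4
tool_pos: [515.0, -378.7, 128.5]
ee_rot: [[-0.001, 0.989, -0.147], [0.0, -0.147, -0.989], [-1.0, -0.001, -0.0]]
force: [-3.8, 0.4, 6.1]
finger_gap: 11.9
```

```bash
python3 -m pendant '[{"x":0,"y":0,"z":-5,"twist":0},{"x":0,"y":0,"z":-15,"twist":0},{"x":0,"y":0,"z":-27,"twist":0},{"x":0,"y":0,"z":-39,"twist":0},{"x":0,"y":0,"z":-51,"twist":0},{"x":0,"y":0,"z":-61,"twist":0},{"x":0,"y":0,"z":-69,"twist":0},{"x":0,"y":0,"z":-75,"twist":0},{"x":0,"y":0,"z":-79,"twist":0},{"x":0,"y":0,"z":-82,"twist":0},{"x":0,"y":0,"z":-82,"twist":0}]' 0 25
python3 -m pendant '[{"x":0,"y":0,"z":-2,"twist":0},{"x":0,"y":0,"z":-4,"twist":0},{"x":0,"y":0,"z":-6,"twist":0},{"x":0,"y":0,"z":-6,"twist":0}]' 0 25
```

```text
time_s: 52.32
tool_pos: [527.1, -297.0, 128.6]
ee_rot: [[-0.001, 0.989, -0.147], [0.0, -0.147, -0.989], [-1.0, -0.001, -0.0]]
force: [-4.8, 2.9, 6.7]
finger_gap: 12.0
time_s: 52.65
tool_pos: [527.9, -291.4, 128.6]
ee_rot: [[-0.001, 0.989, -0.147], [0.0, -0.147, -0.989], [-1.0, -0.001, -0.0]]
force: [-5.3, 2.3, 6.5]
finger_gap: 12.0
```

```bash
python3 -m pendant '[{"x":0,"y":0,"z":-1,"twist":0},{"x":0,"y":0,"z":-2,"twist":0},{"x":0,"y":0,"z":-3,"twist":0},{"x":0,"y":0,"z":-3,"twist":0}]' 0 25
python3 -m pendant '[{"x":0,"y":0,"z":-1,"twist":0},{"x":0,"y":0,"z":-2,"twist":0},{"x":0,"y":0,"z":-3,"twist":0},{"x":0,"y":0,"z":-3,"twist":0}]' 0 25
```

```text
time_s: 52.98
tool_pos: [528.4, -288.6, 128.5]
ee_rot: [[-0.001, 0.989, -0.147], [0.0, -0.147, -0.989], [-1.0, -0.001, -0.0]]
force: [-5.2, -0.5, 7.0]
finger_gap: 11.8
time_s: 53.32
tool_pos: [528.6, -286.9, 128.6]
ee_rot: [[-0.001, 0.989, -0.147], [-0.002, -0.147, -0.989], [-1.0, -0.001, 0.002]]
force: [-9.0, -13.1, 2.5]
finger_gap: 12.1
```

Stop felt (-13 N). One small extra push, then release and look.

```bash
python3 -m pendant '[{"x":0,"y":0,"z":-1,"twist":0},{"x":0,"y":0,"z":-1.5,"twist":0},{"x":0,"y":0,"z":-1.5,"twist":0}]' 0 25
python3 -m pendant '[{"x":0,"y":0,"z":0,"twist":0},{"x":0,"y":0,"z":0,"twist":0},{"x":0,"y":0,"z":0,"twist":0},{"x":0,"y":0,"z":0,"twist":0},{"x":0,"y":0,"z":0,"twist":0},{"x":0,"y":0,"z":0,"twist":0}]' 50
python3 -m pendant '[{"x":-20,"y":0,"z":0,"twist":0},{"x":-60,"y":0,"z":0,"twist":0},{"x":-100,"y":0,"z":0,"twist":0},{"x":-140,"y":0,"z":0,"twist":0},{"x":-140,"y":0,"z":0,"twist":0},{"x":-140,"y":0,"z":0,"twist":0}]' 50
python3 - <<'E'
from h import *
o,p,d,c=snap('wrist','w19.png'); print(o['tool_pos'].round(1))
P=at_z(c,o,[(285,188)],128); print(look_for('lock_fin','wrist'))
cv2.imwrite('pics/w19b.png',cv2.resize(p[90:290,160:430],None,fx=2.9,fy=2.9,interpolation=cv2.INTER_CUBIC)[...,::-1])
o,p,d,c=snap('top','t19.png'); snap('scene','s19.png')
E
```

```text
time_s: 53.57
tool_pos: [528.7, -286.7, 128.6]
ee_rot: [[-0.001, 0.989, -0.146], [-0.004, -0.146, -0.989], [-1.0, -0.0, 0.004]]
force: [-11.6, -25.3, -0.4]
finger_gap: 12.1
time_s: 54.07
tool_pos: [529.5, -284.1, 128.3]
ee_rot: [[0.0, 0.989, -0.147], [0.0, -0.147, -0.989], [-1.0, 0.0, -0.0]]
force: [0.7, -0.7, -0.6]
finger_gap: 45.3
time_s: 54.57
tool_pos: [530.4, -284.7, 270.9]
ee_rot: [[0.004, 0.989, -0.147], [-0.002, -0.147, -0.989], [-1.0, 0.004, 0.002]]
force: [0.8, 0.2, -1.0]
finger_gap: 45.5
[ 530.4 -284.7  270.9]
[{'at': [275.0, 191.7], 'conf': 0.79}]
```

View pics/w19.png

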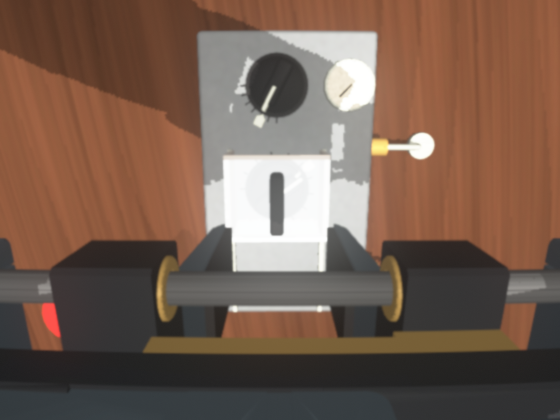

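View pics/w19b.png

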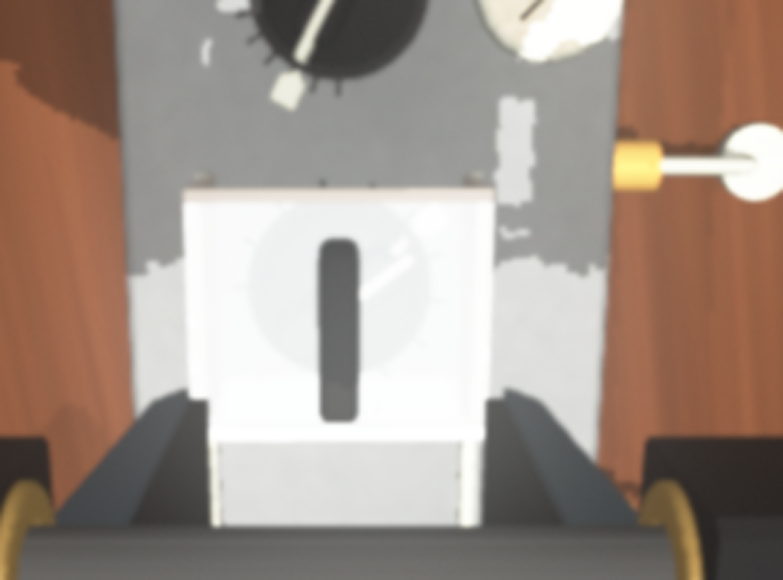

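View pics/t19.png

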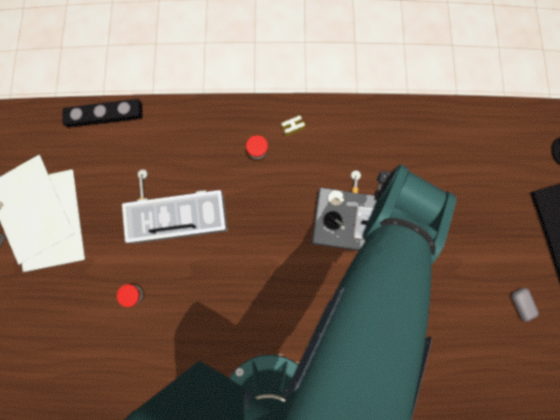

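```bash
python3 - <<'E'
from h import *
np.set_printoptions(precision=1,suppress=True)
o,p,d,c=snap('wrist')
f=lambda u,v:(u/2.9+160-.4,v/2.9+90-.4)
P=at_z(c,o,[f(338,238),f(338,420)],128);V=at_z(c,o,[f(340,-5)],62)
print(o['tool_pos'],P,P.mean(0),'reg skirt',at_z(c,o,[f(340,290)],62))
C=cloud(c,o,d); m=(abs(C[...,2]-98)<4)&(C[...,1]<-200); q=C[m]; 
y=q[:,:2]@np.array([.148,.989]); print('hood along-y range',np.percentile(y,[1,99]),'reg along',np.array([527.2,-289])@np.array([.148,.989]), m.sum())
E
```

```text
[ 528.8 -283.8  266.8] [[ 529.5 -259.5  128. ]
 [ 521.8 -310.1  128. ]] [ 525.7 -284.8  128. ] reg skirt [[ 525.4 -286.6   62. ]]
hood along-y range [-247.  -169.7] reg along -207.79539999999997 8047
```

View pics/s19.png

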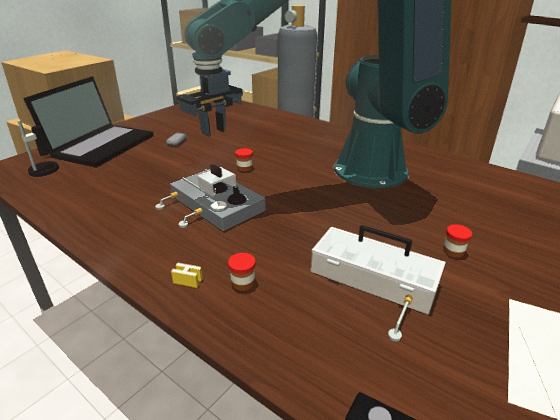

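The hood is centred over the knob (-208.3 vs -207.8 mm along its slide), the lid is shut with all four sections inside, the jars haven't moved and the robot is clear. Handing in.

```bash
python3 -c "
from cell import *
print(get_obs()['force'],sign_off())"
```

```text
the job is handed in; nothing more can be done
[-0.24233098 -0.05246427  0.46732242] None
```

The job is done and handed in at about 55 s of the 210 s; no verdict came back.

I opened the lid and stood all four sections (H, cross, block, round-ended) in the four compartments, polished face up. I then shut the lid, turned the vent to its mark, then the regulator to its mark, and last slid the lock hood to its stop.

**What the last checks showed:**
- **Lid:** it measured flat, 69.6–70.0 mm high at six points across it, so it is shut. All four sections show through it.
- **Vent and regulator:** both pointers lined up with their marks to within about 2° in the wrist pictures, well inside the 8° allowed. The hood is clear, and the regulator still looked lined up under it.
- **Lock hood:** pushing on against the stop gave about 25 N of resistance. Its middle measured within about 1 mm of the regulator's axis along the slide.
- **Jars and look-alike:** the yellow look-alike, jar0 and jar2 stand where they were in the last top and scene pictures. The third jar (jar1) was hidden by the arm from above, so I checked it only by eye in the scene picture.
- **Robot:** gripper open, well above everything and touching nothing.

**What did not agree or had to be mended:**
- My first reading of the regulator's mark was about 5° too far. I saw it in the next picture and turned the knob back before releasing it.
- My estimates of the knob axes from different views differed by 2–4 mm. That put about 26 N on the wrist while turning the vent.
- Each section dropped 1–2 mm when released.

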